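# Uncover the jog stick and give the homing command

## Task

The red transit cover is still on the jog box. Swing the steel tab on the lower rail about a quarter turn aside, take the cover out of its frame (its upper edge is tucked under the lip, so raise the tab edge a little first, then draw the cover down the slope without forcing it) and set it down gently, flat and hood up, on the floor of the blue tray, without disturbing the tray or the loose tools and parts. Then give the homing command: tilt the jog stick well over to the left (the tray side), hold it over for at least a full second, and let it spring back to the centre by itself.

Things in the scene. Friction and masses are not known exactly. Their poses are not given: they have to be found in the camera images.
- jog_box: Grey control console with black end cheeks, fixed to the bench, 208 x 166 mm. Its top slopes 20 degrees: low (50 mm) at the front edge, which faces the robot at yaw 0, high (126 mm) at the back. Origin: centre of its underside; x points to its back, y to its left, z up.
- cover_frame: Aluminium frame on the console's sloping face. Origin: on the face at the foot of the stick; x points up the slope, y level to the left, z square out of the face (20 degrees from vertical, leaning to the front). In this frame, mm: lower rail x -94 to -56.5, 5 high; side rails outwards from y = -49.5 and 49.5, 8 high; upper wall at x = 56.5. Lamps and key pads above are only looks.
- lip: Origin: middle of the free edge of the lip that reaches down the slope from the frame's upper wall, on its top (frame x 44, y 0, z 10 mm). The lip is 123 mm wide, its underside 6 mm above the face. The cover's upper edge lies about 10 mm under it with 2 mm play in height, so the cover comes out when pitched 4 to 10 degrees (lower edge up, over the lower rail), shifted 12 to 14 mm down the slope, then lifted.
- cover: Loose red transit cover, 110 to 225 g: a plate 110 (x) x 96 (y) x 4 mm with a hollow hood 50 (x) x 72 (y) in its middle, hood top 48 mm above the plate's underside, 3 mm walls, open below; grip the hood across its 50 mm, square to the sloping face. Origin: centre of the plate's underside; axes at the start as the frame's. About 1.5 mm play to the rails. The stick stands inside the hood with 13 mm of room up and down the slope.
- tab (a joint): Angle of the steel swing tab (turn button) about its screw on the lower rail, axis along the frame's z; 0: it points up the slope over the cover's lower edge, positive: its end swings to the left (+y), stops at +-1.75 rad. Starts within 0.35 of 0. Either side will do; it is out of the cover's way beyond 1.2 and stays where it is left (friction about 0.05 N m).
- tab_pivot (a point): The tab's screw axis at the top of the lower rail (frame x -77, y 0, z 5 mm). The tab is a flat bar 14 wide, reaching 34 mm from here, 1 to 5 mm above the rail.
- tab_end (a point): Middle of the black grip rib that stands on the tab, near its end: 24 mm out from tab_pivot. The rib is 8 mm wide and runs from 8 to 32 mm along the tab; its top is 22 mm above the face (6 mm above this point). The hood's wall is about 17 mm farther up the slope than the tab's end.
- stick (a joint): Sideways tilt of the black jog stick, sprung to 0; positive: to the left (+y of the frame), stop at 0.45 rad. About 0.25 N m per rad, so 4 N at the knob holds it over; it returns by itself. A tilt over 0.28 counts as held over.
- stick_updown (a joint): Tilt of the same stick up (positive) or down the slope, sprung alike; rests at 0.
- stick_knob (a point): Middle of the stick's knob: on the stick, 29 mm square off the face, pivot 3 mm off the face. Knob 17 mm in diameter at most, 19 to 38 mm off the face. Reachable only when the cover is off.
- blue_tray: Loose blue component tray, 282 (y) x 182 (x) x 28 mm; floor top 3 mm above its origin (centre of its underside), free floor 262 x 162 mm, rim 25 mm. A screwdriver and a stand-off lie in its +y end (the end away from the robot).
- tray_free (a point): Centre of the free floor in the tray's -y half, on the floor: room for the cover either way round.
- screwdriver: Loose screwdriver with yellow handle, 142 mm, lying across the +y end of the tray: leave alone. Origin: centre, underside.
- standoff: Loose white hexagon stand-off, 34 mm high, upright in the tray's +y end: leave alone. Origin: underside.
- torque_driver: Loose small torque driver, 147 mm, on the bench to the right: leave alone.
- hex_key: Loose hexagon key, 78 mm, on the bench between console and tray: leave alone.

How it is judged (in metres and radians):
On the way, in this order (a step that is already met when the one before it is completed fails the run):
1. the tab is swung aside, clear of the cover ((value of joint tab above 1.2 rad or value of joint tab below -1.2 rad)), for 0.2 s.
2. the cover lies flat on the tray's floor, let go (x of cover in the frame of blue_tray between -0.075 and 0.075 m and y of cover in the frame of blue_tray between -0.125 and 0.125 m and z of cover in the frame of blue_tray below 0.008 m and angle between cover's own z axis and vertical below 0.08 rad and linear speed of cover below 0.02 m/s and contact force between cover and the fingers below 0.05 N), for 0.2 s.
3. the stick is held over to the left for a full second (value of joint stick above 0.28 rad), for 1 s.
At the end, for the whole second after the job is handed in: The tab points aside by more than 1.2 rad; the cover lies hood up, released and at rest, flat (within 0.08 rad) on the tray's floor (underside less than 8 mm over the tray's); the stick is back within 0.06 rad of its centre both ways (all of step 2 and (value of joint tab above 1.2 rad or value of joint tab below -1.2 rad) and value of joint stick between -0.06 and 0.06 rad and value of joint stick_updown between -0.06 and 0.06 rad); the robot touches nothing.
It fails at once if the cover is wrenched against the lip with more than 50 N (contact force between cover and lip above 50 N).
It fails at once if a loose thing or the tray is shoved more than 4 cm (distance of any of screwdriver, standoff, torque_driver, hex_key, blue_tray from where it was at the start of the episode above 0.04 m).
It fails at once if the stand-off in the tray is knocked over (angle between standoff's own z axis and vertical above 0.6 rad).
It fails at once if the cover is dropped: it falls faster than 0.6 m/s with no finger on it (linear speed of cover above 0.6 m/s and contact force between cover and the fingers below 0.05 N).
It also fails if it takes over 58 s, if anything falls off the work surface, if the arm or the gripper's body presses on something with over 40 N, if the wrist force passes 120 N, or if a joint passes its speed limit or range.

## Robot

A 7-joint arm with a two-finger parallel gripper is mounted at the origin on the work surface; the furniture and walls round the work are solid. World frame = base frame: x ahead of the robot, y to its left, z up, the work surface at z = 0. Lengths are in mm, angles in rad, forces in N, time in s.
With the tool pointing down it reaches from about 400 to 875 mm from the base axis. Payload 4.4 kg.
Tool frame: the origin (TCP) lies midway between the tips of the shut fingers; the grasp point (between the pads) lies 19 mm behind it; z points along the fingers, y is the direction in which the jaws open and shut (so a half turn about z gives the same grasp; the last joint's range is limited). The gripper opens to 85 mm and grips with 20 to 120 N. Pads are 22 mm wide; open, the fingers measure 114 mm over their backs; the gripper's body (76 mm by 85 mm) begins 54 mm behind the grasp point. The pads swing forward as they close: fully open they stand 13 mm farther back than shut.
Start: joints at [1.107, 0.628, 0.038, 1.517, -0.027, 0.996, -0.02], TCP at [251.832, -599.248, 231.313] pointing down, gripper open.
Joint ranges: [-3.06, 3.06], [-0.37, 2.12], [-1.25, 1.32], [0.18, 2.47], [-1.1, 4.24], [0.23, 1.98], [-2.94, 2.94]. Speed limits (rad/s): [2.57, 2.57, 3.14, 3.14, 3.14, 3.14, 3.14].

## Interface

Orientations are given as [roll, pitch, yaw] about the fixed x, y, z axes, in that order (R = Rz(yaw) Ry(pitch) Rx(roll)).
In Python, from cell import ctrl, vision gives the robot as it stands.
- The arm moves only by the tool play_rows, never from a script. Its arguments are lists of equal length, an entry for each row: "slide": the shift along the tool's x, y, z in mm, a list of three; "turn": the turn about the tool's z in rad; "fingers": the opening, from 0 (shut) to 1 (fully open). A call has 1 to 5 rows; each row is the pose to reach, as a shift and turn from the pose measured when the call began, along the tool's axes at that moment; what a row does not reach only later rows make up. A row lasts 1/8 s, in which the tool goes at most 62.5 mm and 10.7 degrees, less where a joint would pass 70% of its speed; a pose out of reach is approached as far as the arm can. A call with a gripper value outside its range is refused whole. The fingers move at their own pace and stop on an object; the grip force is fixed at half the most. Time passes only in rows, so rows that repeat a pose let the fingers close. It gives the time, the measured TCP pose, the force and the opening at its end, in the units of the state.
- ctrl.read_state(): the state, without advancing time (a new reading comes with each control period).
- vision.get_image(name): name is "side" or "top"; returns (picture, depth): 420x560x3 uint8, blue, green, red; 420x560 float32, mm along the optical axis (not along the pixel's ray), 0 where there is no reading.
- vision.camera_params(name): a dict with "fx", "fy", "cx", "cy" (pixels), "position" and "rotation" of the camera in the world. Camera axes: x right, y up, looking along -z (the intrinsics and any distortion apply to the point x, -y, -z); pixel columns grow to the right and rows downward; lengths in mm; the calibration is good to about 2 mm. A picture is of the moment at which its call begins. camera_params takes no time and is no camera call.
- ctrl.finish_job(): hands the job in, once; it reports no verdict.
The state is a dict: "clock": time; "qpos": joint angles; "qd": joint speeds; "tau": joint torques, N m; "eef_pos": TCP position; "tool_rot": TCP orientation; "force": force on the tool from outside, world axes, zero at the start; "torque": the same for the moment, N m; "width": finger opening in mm.
Only numpy, scipy, OpenCV 4.12 (cv2) and the standard library are available. Lean on these libraries where they do the work, as an engineer would, in place of code of your own. Each camera call takes 0.05 s, during which the arm holds its last target.

## Working session

There is one attempt and no reset: what is moved stays moved. The work goes in short steps, Python scripts to look and compute and a tool call to move; the robot and the scene stay as the last step left them, time stands still between calls to the robot, and variables do not carry over. Pictures are saved under pics/ and viewed, and the job is handed in when it is done.

Besides the shell and the picture viewer there is one more tool, called after "Call:" as name(argument=value, ...) on one line, values as JSON. play_rows: Moves the arm, as the interface text tells. Its arguments: {"type":"object","properties":{"slide":{"type":"array"},"turn":{"type":"array"},"fingers":{"type":"array"}},"required":["slide","turn","fingers"]}

```bash
mkdir -p pics; ls; cat > h.py <<'E'
import numpy as np,cv2
from cell import ctrl,vision
from scipy.spatial.transform import Rotation as R
def cam(n):
    p=vision.camera_params(n); return p
def unproj(n,u,v,d):
    p=cam(n); c=np.array([(u-p['cx'])/p['fx']*d, -(v-p['cy'])/p['fy']*d, -d])
    return np.array(p['rotation'])@c+np.array(p['position'])
def proj(n,P):
    p=cam(n); c=np.array(p['rotation']).T@(np.array(P)-np.array(p['position']))
    return np.array([p['cx']+p['fx']*c[0]/-c[2], p['cy']-p['fy']*c[1]/-c[2]])
def snap(n,tag):
    im,d=vision.get_image(n); cv2.imwrite(f'pics/{tag}.png',im); np.save(f'pics/{tag}.npy',d); return im,d
E
python3 - <<'E'
from h import *
for n in('top','side'):
    snap(n,n+'0'); print(n,cam(n))
print(ctrl.read_state())
E
```

```text
pics
top {'fx': 448.54890582634556, 'fy': 448.54890582634556, 'cx': 276.8177412549643, 'cy': 207.90932629421974, 'position': array([ 385.57395023,   99.48606132, 1345.71988161]), 'rotation': array([ 0.10041325,  0.00362932, -1.55808472])}
side {'fx': 409.34732978754107, 'fy': 409.34732978754107, 'cx': 282.2133473296284, 'cy': 215.0394249205716, 'position': array([ 525.91510473, 1053.16804818,  750.55055259]), 'rotation': array([0.95375533, 0.01265119, 3.10775997])}
{'clock': 0.1, 'qpos': array([ 1.10720419,  0.62927338,  0.03847002,  1.51824452, -0.02702445,
        0.99631351, -0.01999074]), 'qd': array([-0.0006103 , -0.00238051,  0.00067901, -0.00211466,  0.00032201,
        0.00143139,  0.0013311 ]), 'tau': array([ 2.93591176e-03, -5.64535654e+01,  1.23052832e+00, -1.93971652e+01,
        1.13113591e-02,  5.50671044e-03, -1.43271166e-05]), 'eef_pos': array([ 251.60639028, -598.72732534,  230.47622014]), 'tool_rot': array([-3.13987248e+00,  1.23570280e-05,  3.97768200e-01]), 'force': array([-0.19563826,  0.34843673,  0.32143289]), 'torque': array([ 0.05794008, -0.01211618,  0.01643527]), 'width': 85.16801757888747}
```

```bash
sed -i "s/p=vision.camera_params(n); return p/p=vision.camera_params(n); p['rotation']=R.from_euler('xyz',p['rotation']).as_matrix(); return p/" h.py
python3 - <<'E'
from h import *
print(proj('top',ctrl.read_state()['eef_pos']),proj('top',[0,0,0]),proj('side',[500,0,0]))
d=np.load('pics/top0.npy');print(unproj('top',300,100,d[100,300]))
E
```

```text
[564.34640361 312.02570382] [311.14015874 387.25938484] [282.14101995 215.87768519]
[1122.85126609    4.47811502 -758.73049025]
```

View pics/top0.png

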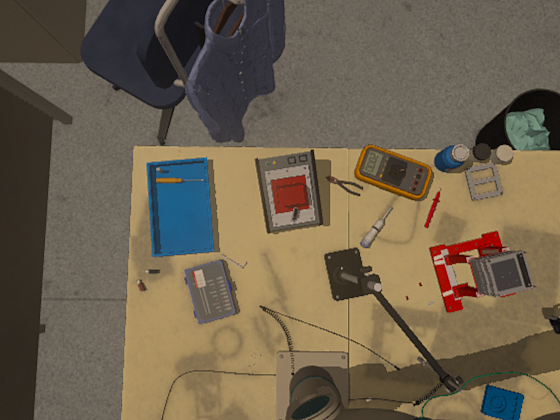

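View pics/side0.png

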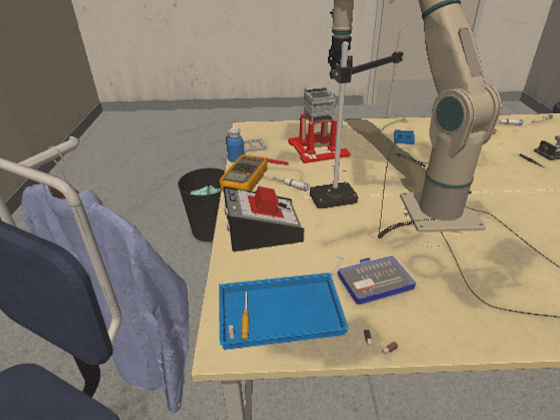

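```bash
python3 - <<'E'
from h import *
im=cv2.imread('pics/top0.png')
cv2.imwrite('pics/c1.png',cv2.resize(im[140:240,245:335],None,fx=6,fy=6,interpolation=cv2.INTER_CUBIC))
im=cv2.imread('pics/side0.png')
cv2.imwrite('pics/c2.png',cv2.resize(im[170:260,215:315],None,fx=6,fy=6,interpolation=cv2.INTER_CUBIC))
d=np.load('pics/top0.npy')
for n,u,v in[('stand',345,275),('boom',375,287),('boomend',452,382),('boom',415,335),('multim',390,150),('bottle',455,155),('redthing',500,270),('toolbox',212,290),('hood',291,194),('tray c',183,205),('table',240,330),('trayfloor',180,225)]:
    print(n,unproj('top',u,v,d[v,u]).round(0))
d=np.load('pics/side0.npy')
for n,u,v in[('poletop',344,50),('pole',340,150),('boomend',399,57),('clamp',345,70),('hood',265,200),('camtip',399,35)]:
    print('s',n,d[v,u],unproj('side',u,v,d[v,u]).round(0))
E
```

```text
stand [330. -79. 134.]
boom [325. -82. 495.]
boomend [ 141. -240.  445.]
boom [ 226. -176.  424.]
multim [ 703. -237.    2.]
bottle [ 663. -387.  120.]
redthing [ 351. -445.  233.]
toolbox [276. 292.  21.]
hood [546.  67. 131.]
tray c [527. 390.  -1.]
table [159. 210.  -3.]
trayfloor [466. 396.   2.]
s poletop 1088.3878 [327. -82. 477.]
s pole 1258.785 [317. -83. 183.]
s boomend 1249.2142 [ 130. -232.  417.]
s clamp 1102.5251 [323. -66. 429.]
s hood 1127.8303 [549. 108. 132.]
s camtip 1218.4921 [ 138. -238.  478.]
```

View pics/c1.png

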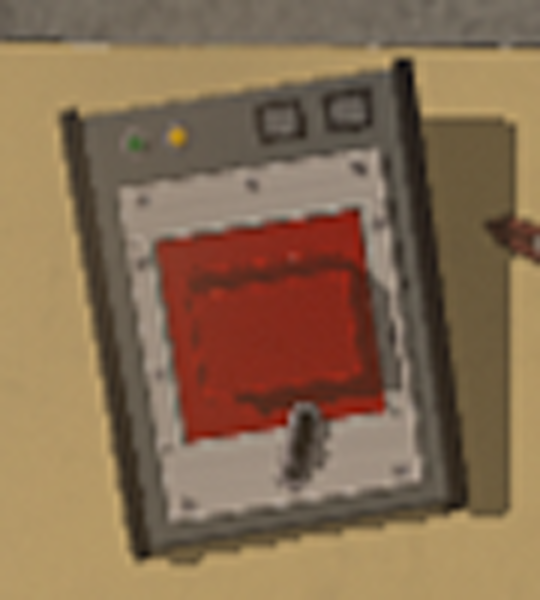

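View pics/c2.png

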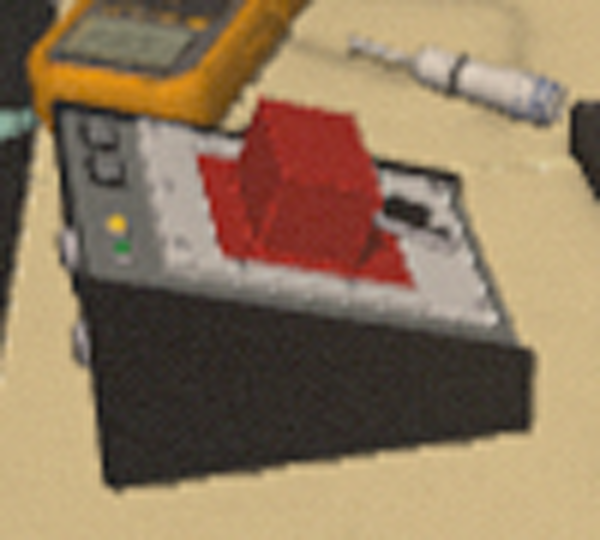

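```bash
python3 - <<'E'
from h import *
from scipy.optimize import least_squares
pix=np.array([[67,112],[403,62],[142,555],[460,505]])/6+[245,140]
loc=np.array([[104,83,126],[104,-83,126],[-104,83,50],[-104,-83,50]])
Z=lambda p:R.from_euler('z',p[2]).apply
def f(p): return np.concatenate([proj('top',q)-x for q,x in zip(R.from_euler('z',p[2]).apply(loc)+[p[0],p[1],0],pix)])
s=least_squares(f,[550,60,0.1],x_scale=[100,100,1]);print(s.x,s.fun.round(2))
# red hood top / plate points from depth in both views
for n in('top','side'):
    im=cv2.imread(f'pics/{n}0.png');d=np.load(f'pics/{n}0.npy')
    P=cam(n);hsv=cv2.cvtColor(im,cv2.COLOR_BGR2HSV)
    m=((hsv[...,0]<8)|(hsv[...,0]>172))&(hsv[...,1]>130)
    v,u=np.nonzero(m);ok=((u>225)&(u<315)&(v>145)&(v<250)) if n=='side' else ((u>260)&(u<315)&(v>165)&(v<220))
    u=u[ok];v=v[ok];dd=d[v,u]
    c=np.stack([(u-P['cx'])/P['fx']*dd,-(v-P['cy'])/P['fy']*dd,-dd],1)
    W=c@P['rotation'].T+P['position']
    yaw=s.x[2]
    Rf=R.from_euler('ZY',[yaw,-np.deg2rad(20)])  # x up slope
    L=Rf.inv().apply(W-[s.x[0],s.x[1],88])
    print(n,len(u),'centroid frame of face', np.percentile(L[:,2],[2,10,25,50,75,90,98]).round(1))
    np.save(f'pics/L_{n}.npy',L)
    for lo,hi in((-8,15),(35,65)):
        q=L[(L[:,2]>lo)&(L[:,2]<hi)]
        if len(q): print(lo,len(q),q[:,:2].min(0).round(1),q[:,:2].max(0).round(1),np.median(q[:,2]),'plane',np.linalg.lstsq(np.c_[q[:,:2],np.ones(len(q))],q[:,2],rcond=None)[0].round(3))
E
```

```text
[5.57232107e+02 6.94863705e+01 1.70275622e-01] [-1.66 -0.44  1.58 -1.41 -1.82  1.27  1.9   0.58]
top 1117 centroid frame of face [-4.6 -2.2 -0.   5.1 43.6 45.7 47.9]
-8 592 [-55.3 -47.4] [43.7 48.7] 0.19554794130308148 plane [0.016 0.002 0.348]
35 486 [-23.7 -34.8] [27.6 37.3] 43.88011732987026 plane [-2.0000e-03  5.0000e-03  4.3824e+01]
side 969 centroid frame of face [-39.4  -2.1   1.   14.8  40.2  43.4  45.4]
-8 419 [-276.6 -525.2] [40.1 44.1] 2.658672256811995 plane [-0.022  0.003  2.576]
35 282 [-272.7 -448.4] [24.8 43.7] 42.77508735459482 plane [ 1.0000e-03 -4.0000e-03  4.2262e+01]
```

```bash
python3 - <<'E'
from h import *
im=cv2.imread('pics/side0.png')
cv2.imwrite('pics/c3.png',cv2.resize(im[180:225,240:300],None,fx=13,fy=13,interpolation=cv2.INTER_CUBIC))
im=cv2.imread('pics/top0.png')
cv2.imwrite('pics/c4.png',cv2.resize(im[170:230,265:320],None,fx=10,fy=10,interpolation=cv2.INTER_CUBIC))
E
```

```text
(no output)
```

View pics/c3.png

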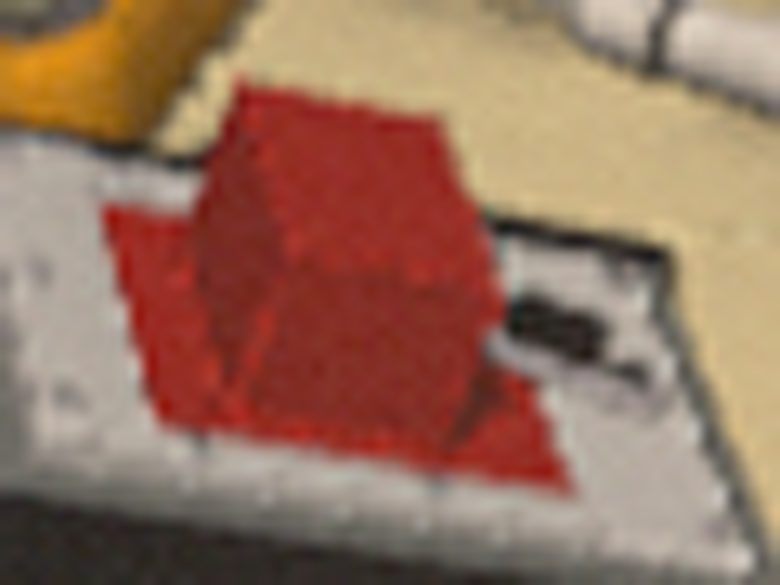

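View pics/c4.png

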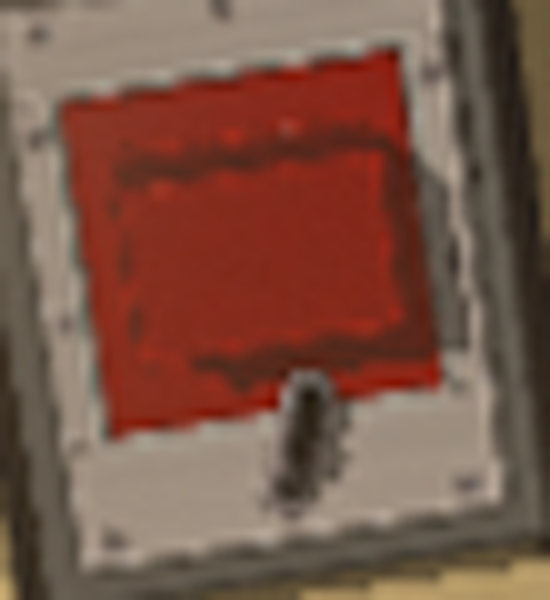

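```bash
cat >> h.py <<'E'
def up(p,s,off): return (np.array(p,float)+.5)/s-.5+np.array(off)
def Rf(yaw): return R.from_euler('ZY',[yaw,-np.deg2rad(20)])
E
python3 - <<'E'
from h import *
from scipy.optimize import least_squares
T=[((108,437),(-55,48,4)),((440,384),(-55,-48,4)),((63,105),(44,48,7)),((403,50),(44,-48,7)),((388,150),(25,-36,48)),((405,328),(-25,-36,48)),((148,352),(-25,36,48))]
S=[((240,80),(25,-36,48)),((440,118),(-25,-36,48)),((500,308),(-25,36,48)),((285,255),(25,36,48)),((575,495),(-55,48,4)),((163,430),(44,48,7))]
def f(p):
    r=[]
    for (q,l) in T: r.append(proj('top',Rf(p[3]).apply(l)+p[:3])-up(q,10,[265,170]))
    for (q,l) in S: r.append(proj('side',Rf(p[3]).apply(l)+p[:3])-up(q,13,[240,180]))
    return np.concatenate(r)
s=least_squares(f,[555,69,86,.17],x_scale=[50,50,50,.3],loss='soft_l1');print(s.x);print(s.fun if 0 else f(s.x).reshape(-1,2).round(2))
o,y=s.x[:3],s.x[3]
for n,l in [('pivot',(-77,0,5)),('hoodtop',(0,0,48)),('knob',(0,0,29)),('lip',(44,0,10))]: print(n,Rf(y).apply(l)+o)
# tab rib: dark strip ends top view, top at z22
for q in [(312,385),(290,498)]:
    u=up(q,10,[265,170])
    g=least_squares(lambda a:proj('top',Rf(y).apply([a[0],a[1],22])+o)-u,[-60,0]);print('rib',g.x)
g=[]
for q in [(510,320),(605,350)]:
    u=up(q,13,[240,180])
    print('rib side',least_squares(lambda a:proj('side',Rf(y).apply([a[0],a[1],18])+o)-u,[-60,0]).x)
E
```

```text
[5.58722910e+02 6.98212726e+01 8.15072294e+01 1.65878520e-01]
[[ 0.48  0.18]
 [ 0.39  0.38]
 [-0.1  -0.1 ]
 [-0.27  0.22]
 [-0.58  0.26]
 [ 0.09  0.09]
 [-0.05  1.66]
 [-0.78  0.01]
 [-0.05  0.25]
 [-0.   -1.13]
 [-0.33 -0.18]
 [-0.11  1.3 ]
 [-1.17 -0.24]]
pivot [485.67313697  57.591508    59.87014143]
hoodtop [542.53128735  67.11052178 126.61247516]
knob [548.94047117  68.1835273  108.75831537]
lip [596.12859518  76.08361549 105.95304188]
rib [-43.5288311   -9.66911981]
rib [-75.29139578   0.96327147]
rib side [-46.20705134  -5.46462545]
rib side [-68.19009978   0.10407525]
```

```bash
cat >> h.py <<'E'
O=np.array([558.7,69.8,81.5]);YAW=0.166
def F(h,y,V):  # horizontal frame at stick foot -> world
    return O+R.from_euler('z',YAW).apply([h,y,V])
def Fi(w): return R.from_euler('z',-YAW).apply(np.array(w)-O)
def go(w,yaw=None):
    s=ctrl.read_state();r=R.from_euler('xyz',s['tool_rot'])
    t=r.inv().apply(np.array(w)-s['eef_pos'])
    print('slide',t.round(1),'turn',None if yaw is None else round(s['tool_rot'][2]-yaw,3),'hyV now',Fi(s['eef_pos']).round(1),'t',s['clock'])
E
python3 - <<'E'
from h import *
go([480,-400,450],0.398);go([600,-100,420],.166)
E
```

```text
slide [ 287.5  -95.1 -219.4] turn -0.0 hyV now [-413.3 -608.6  149. ] t 0.1
slide [ 514.4 -325.2 -189. ] turn 0.232 hyV now [-413.3 -608.6  149. ] t 0.1
```

Call:
play_rows(slide=[[0, 0, -60], [0, 0, -120], [0, 0, -180], [0, 0, -220], [0, 0, -220]], turn=[0, 0, 0, 0, 0], fingers=[0, 0, 0, 0, 0])

```text
clock: 0.72
eef_pos: [252.2, -600.2, 454.0]
tool_rot: [3.137, -0.0, 0.398]
force: [-0.9, -1.2, -0.7]
width: -0.2
```

Call:
play_rows(slide=[[60, -20, 0], [120, -40, 0], [180, -60, 0], [240, -80, 0], [288, -95, 0]], turn=[0, 0, 0, 0, 0], fingers=[0, 0, 0, 0, 0])

```text
clock: 1.35
eef_pos: [482.3, -398.5, 451.9]
tool_rot: [3.139, 0.001, 0.399]
force: [0.1, -0.9, -0.2]
width: -0.1
```

```bash
python3 - <<'E'
from h import *
print(ctrl.read_state()['qpos'],ctrl.read_state()['eef_pos'])
go([600,-100,420],.166)
snap('side','side1')
E
```

```text
[ 0.6481564   0.45189431 -0.00600632  1.21685532  0.00438933  1.47128156
 -0.52910005] [ 482.31538859 -398.50407491  451.87586979]
slide [ 224.5 -229.3   31.2] turn 0.233 hyV now [-152.7 -449.2  370.4] t 1.35
```

View pics/side1.png

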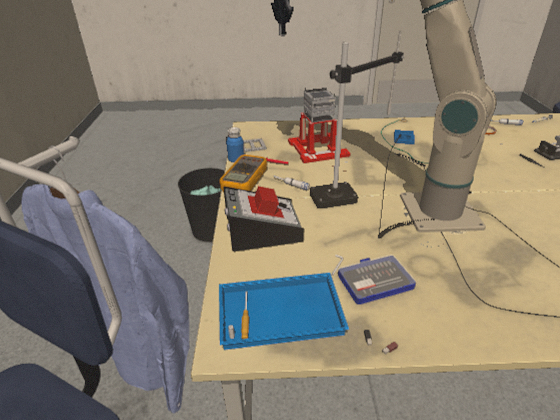

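Call:
play_rows(slide=[[42, -43, 6], [85, -86, 12], [127, -129, 18], [169, -172, 24], [224, -229, 31]], turn=[0.05, 0.1, 0.15, 0.2, 0.233], fingers=[0, 0, 0, 0, 0])

```text
clock: 2.02
eef_pos: [595.6, -110.4, 422.2]
tool_rot: [-3.138, -0.003, 0.176]
force: [1.4, -0.5, 0.5]
width: 0.0
```

```bash
python3 - <<'E'
from h import *
print(ctrl.read_state()['qpos'])
go(F(-59,28,150),YAW)
E
```

```text
[ 0.16094263  0.42313441 -0.0346136   1.34187716  0.0098729   1.37466466
 -1.26706931]
slide [ -64.  -211.8  191.3] turn 0.01 hyV now [   6.6 -183.8  340.7] t 2.025
```

Call:
play_rows(slide=[[-13, -42, 38], [-26, -85, 76], [-38, -127, 115], [-51, -170, 153], [-64, -212, 191]], turn=[0.01, 0.01, 0.01, 0.01, 0.01], fingers=[0, 0, 0, 0, 0])

```text
clock: 2.65
eef_pos: [494.0, 88.7, 229.7]
tool_rot: [-3.138, -0.002, 0.166]
force: [1.3, 0.3, -0.9]
width: 0.1
```

```bash
python3 - <<'E'
from h import *
go(F(-59,28,30),YAW);go(F(-59,28,-9),YAW)
E
```

```text
slide [  1.6   1.7 118.2] turn 0.0 hyV now [-60.7  29.3 148.2] t 2.65
slide [  1.5   1.9 157.2] turn 0.0 hyV now [-60.7  29.3 148.2] t 2.65
```

Call:
play_rows(slide=[[2, 2, 50], [2, 2, 100], [2, 2, 118], [2, 2, 118]], turn=[0, 0, 0, 0], fingers=[0, 0, 0, 0])

```text
clock: 3.15
eef_pos: [494.1, 86.8, 109.6]
tool_rot: [-3.138, 0.004, 0.166]
force: [0.7, -0.3, -0.2]
width: 0.5
```

```bash
python3 - <<'E'
from h import *
go(F(-59,28,-9),YAW)
a,_=snap('top','top2');b,_=snap('side','side2')
c=np.hstack([cv2.resize(a[150:240,250:340],(400,400),interpolation=cv2.INTER_CUBIC),cv2.resize(b[150:250,220:320],(400,400),interpolation=cv2.INTER_CUBIC)])
cv2.imwrite('pics/c5.png',c)
E
```

```text
slide [ 2.1 -0.4 37. ] turn 0.0 hyV now [-60.9  27.5  28.1] t 3.15
```

View pics/c5.png

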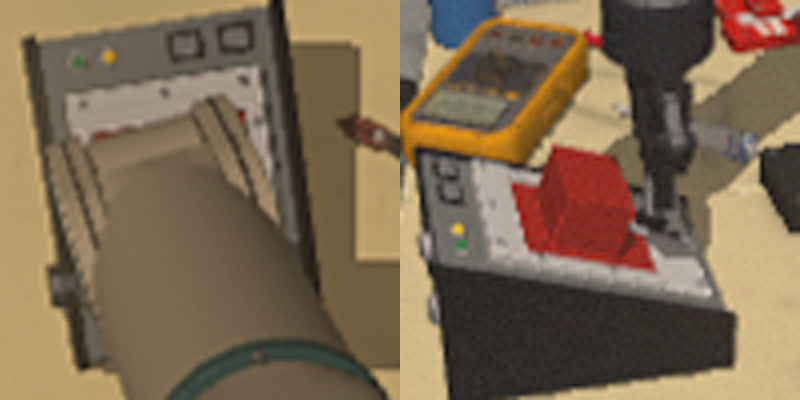

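```bash
python3 - <<'E'
from h import *
print(proj('side',ctrl.read_state()['eef_pos']))
E
```

```text
[284.02580102 201.55626   ]
```

View pics/side2.png

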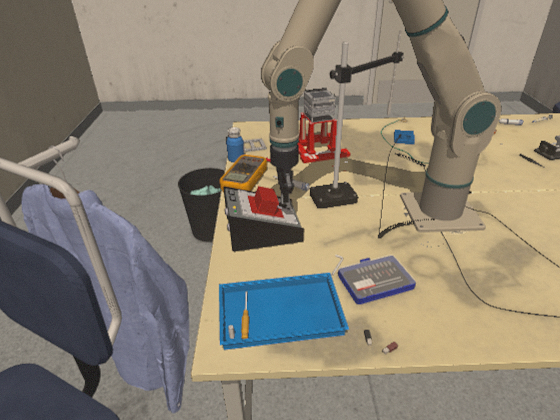

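Call:
play_rows(slide=[[2, -1, 15], [2, -1, 28], [2, -1, 37], [2, -1, 37]], turn=[0, 0, 0, 0], fingers=[0, 0, 0, 0])

```text
clock: 3.75
eef_pos: [497.4, 88.6, 73.8]
tool_rot: [-3.138, 0.001, 0.166]
force: [0.8, 0.4, -0.0]
width: -0.1
```

```bash
python3 - <<'E'
from h import *
go(F(-59,-12,-9),YAW)
a,_=snap('side','side3')
cv2.imwrite('pics/c6.png',cv2.resize(a[170:240,230:320],None,fx=8,fy=8,interpolation=cv2.INTER_CUBIC))
E
```

```text
slide [-1.6 40.7  1.2] turn 0.0 hyV now [-57.4  28.7  -7.7] t 3.75
```

View pics/c6.png

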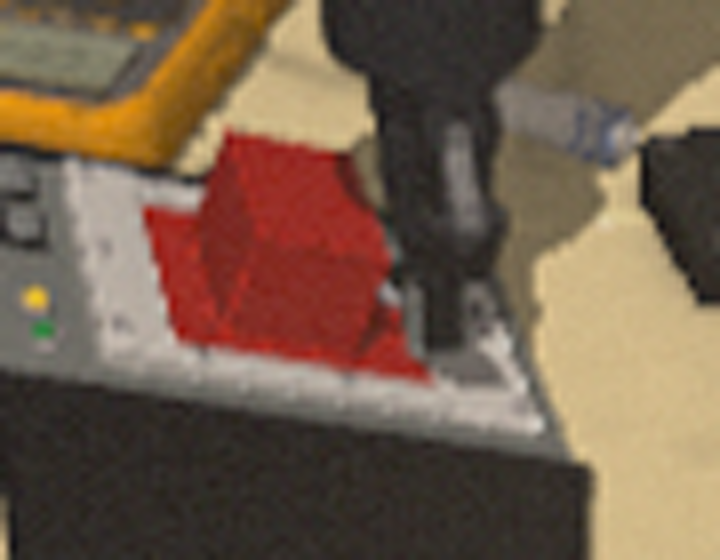

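Call:
play_rows(slide=[[-1.6, 9, 1], [-1.6, 18, 1], [-2, 26, 1], [-2, 34, 1], [-2, 42, 1]], turn=[0, 0, 0, 0, 0], fingers=[0, 0, 0, 0, 0])

```text
clock: 4.42
eef_pos: [501.5, 50.6, 73.0]
tool_rot: [-3.133, 0.001, 0.17]
force: [0.3, -0.6, 0.5]
width: -0.1
```

```bash
python3 - <<'E'
from h import *
go(F(-66,-16,-11),YAW)
a,_=snap('side','side4')
cv2.imwrite('pics/c7.png',cv2.resize(a[170:240,230:320],None,fx=8,fy=8,interpolation=cv2.INTER_CUBIC))
E
```

```text
slide [-6.5  6.5  2.5] turn 0.004 hyV now [-59.5  -9.5  -8.5] t 4.425
```

View pics/c7.png

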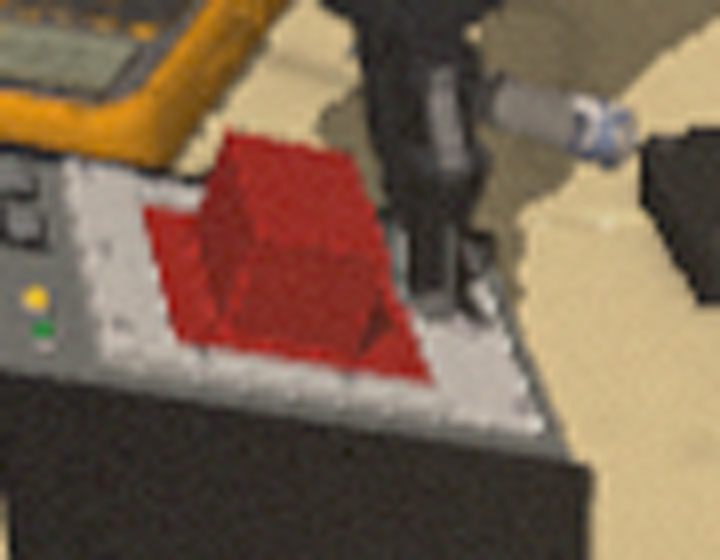

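Tab appears swung aside (seen at about (480,290) in the crop). Push a little further.

Call:
play_rows(slide=[[-2, 4, 1], [-4, 7, 2], [-6.5, 8, 2.5], [-8, 8, 2.5], [-8, 8, 2.5]], turn=[0.004, 0.004, 0.004, 0.004, 0.004], fingers=[0, 0, 0, 0, 0])

```text
clock: 5.1
eef_pos: [498.0, 37.5, 71.0]
tool_rot: [-3.138, -0.004, 0.163]
force: [5.9, 0.9, -1.2]
width: 0.4
```

```bash
python3 - <<'E'
from h import *
go(F(-62,-12,60),YAW)
E
```

```text
slide [  3.4 -10.2 -70.4] turn -0.003 hyV now [-65.2 -21.9 -10.5] t 5.1
```

Back off upslope, then raise and look.

Call:
play_rows(slide=[[3, -6, -5], [3, -8, -50], [3, -8, -110], [3, -8, -160], [3, -8, -160]], turn=[0, 0, 0, 0, 0], fingers=[0, 0, 1, 1, 1])

```text
clock: 5.72
eef_pos: [500.2, 45.3, 234.6]
tool_rot: [-3.138, -0.01, 0.163]
force: [-0.9, -0.5, -0.7]
width: 54.2
```

```bash
python3 - <<'E'
from h import *
go(F(-20,0,80),YAW)
a,_=snap('side','side5')
cv2.imwrite('pics/c8.png',cv2.resize(a[170:240,230:320],None,fx=8,fy=8,interpolation=cv2.INTER_CUBIC))
E
```

```text
slide [ 40.9 -14.4  73.5] turn -0.003 hyV now [-61.7 -14.5 153.1] t 5.725
```

View pics/c8.png

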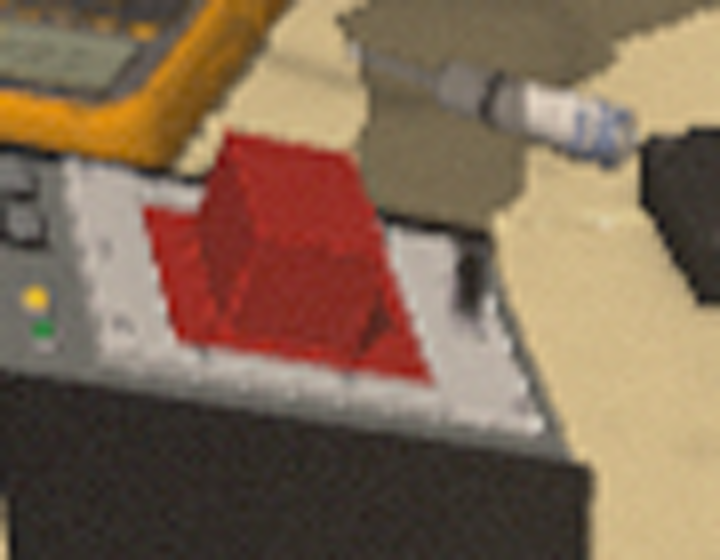

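Call:
play_rows(slide=[[14, -5, 0], [27, -10, 0], [39, -14.5, 20], [39, -14.5, 60], [39, -14.5, 73]], turn=[-0.003, -0.003, -0.003, -0.003, -0.003], fingers=[1, 1, 1, 1, 1])

```text
clock: 6.4
eef_pos: [533.7, 66.4, 156.5]
tool_rot: [-3.138, 0.001, 0.166]
force: [0.1, -0.3, 0.8]
width: 85.5
```

```bash
python3 - <<'E'
from h import *
go(F(-22,0,8),YAW)
print(ctrl.read_state()['width'])
a,_=snap('side','side6')
cv2.imwrite('pics/c9.png',cv2.resize(a[150:240,210:320],None,fx=7,fy=6.5,interpolation=cv2.INTER_CUBIC))
E
```

```text
slide [ 3.2  1.  67. ] turn 0.0 hyV now [-25.2   0.8  75. ] t 6.4
85.49455881225043
```

View pics/c9.png

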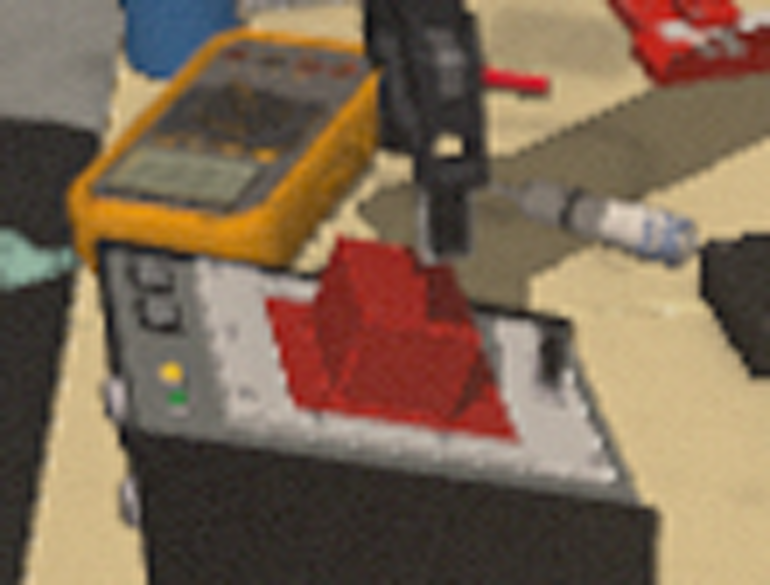

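Call:
play_rows(slide=[[3, 1, 15], [3, 1, 30], [3, 1, 45], [3, 1, 58], [3, 1, 66]], turn=[0, 0, 0, 0, 0], fingers=[1, 1, 1, 1, 1])

```text
clock: 7.08
eef_pos: [536.3, 65.9, 89.3]
tool_rot: [-3.138, 0.002, 0.166]
force: [0.1, 0.6, -0.2]
width: 85.0
```

```bash
python3 - <<'E'
from h import *
go(F(-22,0,8),YAW)
print(ctrl.read_state()['width'])
a,_=snap('side','side7')
cv2.imwrite('pics/c10.png',cv2.resize(a[150:240,210:320],None,fx=7,fy=6.5,interpolation=cv2.INTER_CUBIC))
E
```

```text
slide [ 0.7 -0.2 -0.2] turn 0.0 hyV now [-22.7  -0.2   7.8] t 7.075
85.02088344178021
```

View pics/c10.png

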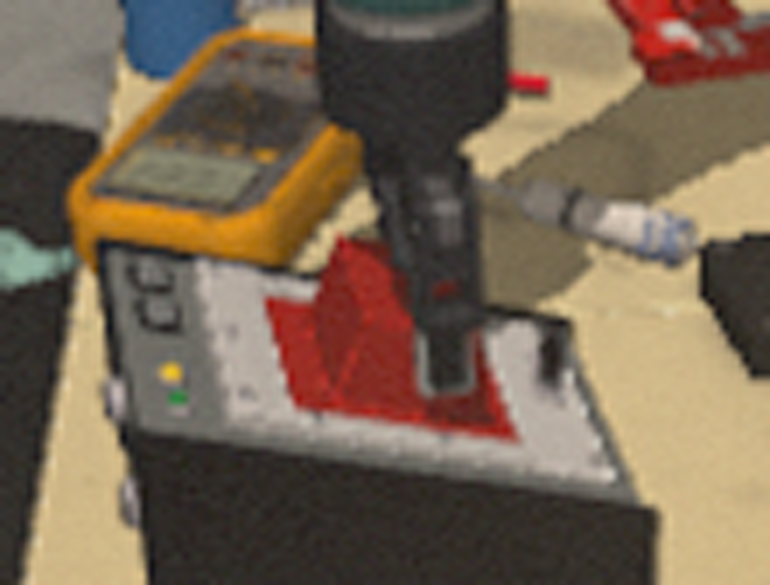

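Call:
play_rows(slide=[[4, 0, -1], [4, 0, -1], [4, 0, -1], [4, 0, -1], [4, 0, -1]], turn=[0, 0, 0, 0, 0], fingers=[1, 0.8, 0.7, 0.7, 0.7])

```text
clock: 7.75
eef_pos: [540.8, 66.9, 90.4]
tool_rot: [-3.138, 0.0, 0.166]
force: [0.2, -0.5, 6.1]
width: 71.1
```

Call:
play_rows(slide=[[0, 0, 0], [0, 0, 0]], turn=[0, 0], fingers=[0.5, 0.5])

```text
clock: 8.0
eef_pos: [540.8, 66.9, 90.4]
tool_rot: [-3.138, 0.0, 0.167]
force: [0.6, 0.0, 2.0]
width: 71.2
```

```bash
python3 - <<'E'
from h import *
go(F(-18,0,8),YAW)
s=ctrl.read_state();print(s['width'],s['force'])
E
```

```text
slide [0.1 0.1 0.9] turn 0.001 hyV now [-18.1   0.1   8.9] t 8.0
71.23522176166824 [0.62966064 0.00856886 1.99559915]
```

Call:
play_rows(slide=[[0, 0, -1.5], [0, 0, -3], [0, 0, -4], [0, 0, -4]], turn=[0, 0, 0, 0], fingers=[0.5, 0.5, 0.5, 0.5])

```text
clock: 8.5
eef_pos: [540.3, 66.7, 93.3]
tool_rot: [-3.138, 0.002, 0.167]
force: [4.7, 0.1, -14.4]
width: 71.3
```

Call:
play_rows(slide=[[0, 0, -1], [0, 0, -1.5], [0, 0, -2]], turn=[0, 0, 0], fingers=[0.5, 0.5, 0.5])

```text
clock: 8.88
eef_pos: [540.5, 66.7, 94.3]
tool_rot: [-3.138, 0.002, 0.167]
force: [8.4, 1.6, -19.7]
width: 71.2
```

```bash
python3 - <<'E'
from h import *
s=ctrl.read_state();print(s['torque'],s['force'])
a,_=snap('side','side8')
cv2.imwrite('pics/c11.png',cv2.resize(a[150:240,210:320],None,fx=7,fy=6.5,interpolation=cv2.INTER_CUBIC))
E
```

```text
[ 0.02494863 -0.53926326  0.03662632] [  8.4380539    1.5978054  -19.69091944]
```

View pics/c11.png

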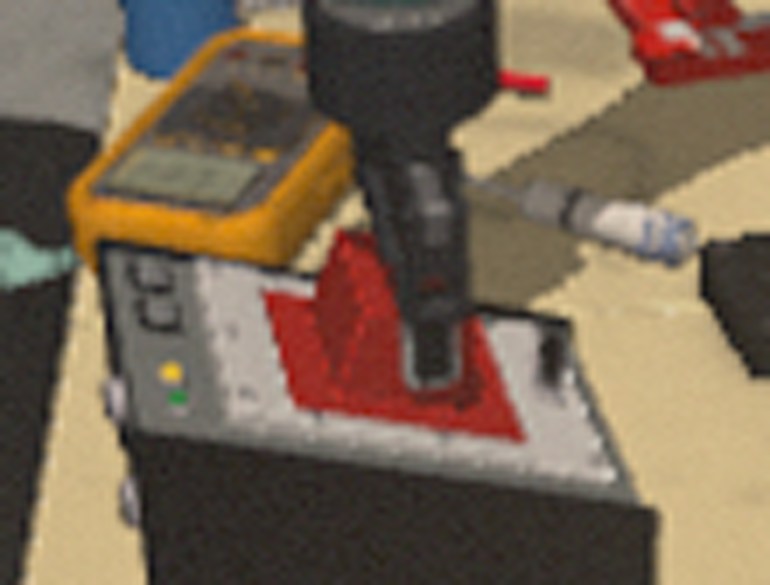

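Call:
play_rows(slide=[[0, 0, 0], [0, 0, 0]], turn=[0, 0], fingers=[0.78, 0.8])

```text
clock: 9.18
eef_pos: [540.4, 66.7, 93.9]
tool_rot: [-3.138, 0.003, 0.167]
force: [3.7, 0.6, -13.0]
width: 71.2
```

Call:
play_rows(slide=[[0, 0, 0], [0, 0, 0]], turn=[0, 0], fingers=[0.82, 0.82])

```text
clock: 9.43
eef_pos: [540.4, 66.7, 93.9]
tool_rot: [-3.138, 0.003, 0.167]
force: [4.1, 0.5, -11.7]
width: 70.8
```

Call:
play_rows(slide=[[0, 0, -1], [0, 0, -2], [0, 0, -2]], turn=[0, 0, 0], fingers=[0.83, 0.83, 0.83])

```text
clock: 9.8
eef_pos: [540.8, 66.7, 95.6]
tool_rot: [-3.138, 0.002, 0.167]
force: [6.6, 0.8, -16.5]
width: 71.2
```

Call:
play_rows(slide=[[0, 0, -1], [0, 0, -2], [0, 0, -2]], turn=[0, 0, 0], fingers=[0.835, 0.835, 0.835])

```text
clock: 10.18
eef_pos: [541.4, 66.9, 97.9]
tool_rot: [-3.137, 0.001, 0.167]
force: [4.7, 1.3, -11.3]
width: 71.5
```

```bash
python3 - <<'E'
from h import *
s=ctrl.read_state();print(s['torque'],s['force'])
a,_=snap('side','side9')
cv2.imwrite('pics/c12.png',cv2.resize(a[150:240,210:320],None,fx=7,fy=6.5,interpolation=cv2.INTER_CUBIC))
E
```

```text
[ 0.01570633 -0.52157958  0.06998149] [  4.70927638   1.32540521 -11.26390016]
```

View pics/c12.png

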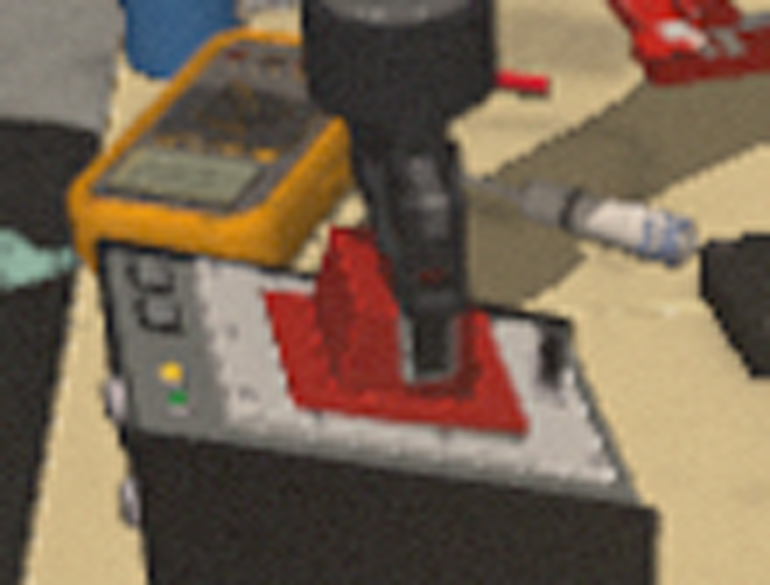

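Call:
play_rows(slide=[[0, 0, -1], [0, 0, -2], [0, 0, -2]], turn=[0, 0, 0], fingers=[0.835, 0.835, 0.835])

```text
clock: 10.6
eef_pos: [542.2, 67.0, 100.2]
tool_rot: [-3.137, -0.001, 0.167]
force: [5.9, 0.5, -10.7]
width: 71.5
```

Call:
play_rows(slide=[[0, 0, -1], [0, 0, -1.5], [0, 0, -1.5]], turn=[0, 0, 0], fingers=[0.835, 0.835, 0.835])

```text
clock: 10.98
eef_pos: [542.7, 67.1, 101.9]
tool_rot: [-3.137, -0.002, 0.167]
force: [5.6, 1.0, -12.0]
width: 71.3
```

```bash
python3 - <<'E'
from h import *
s=ctrl.read_state();print(s['torque'],s['force'])
a,_=snap('side','side10')
cv2.imwrite('pics/c13.png',cv2.resize(a[180:225,240:300],None,fx=13,fy=13,interpolation=cv2.INTER_CUBIC))
E
```

```text
[-0.02960509 -0.6088264   0.03103292] [  5.58171463   1.03671024 -12.04666912]
```

View pics/c13.png

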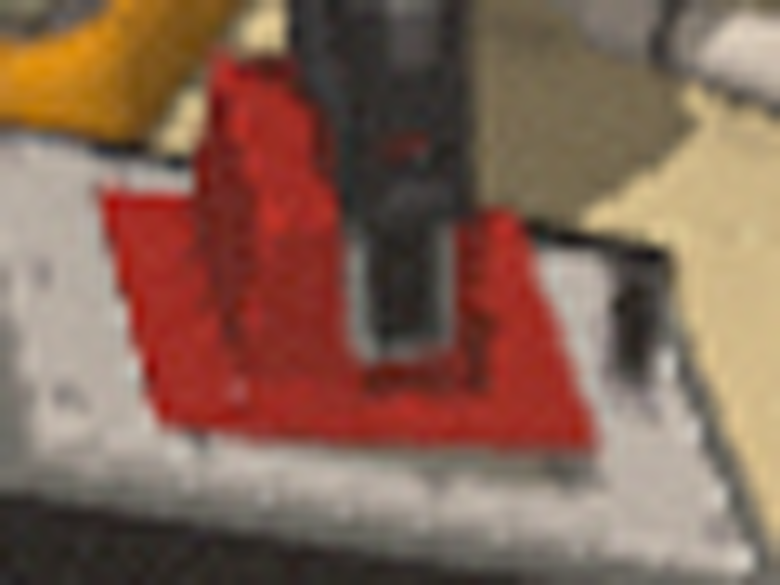

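```bash
python3 - <<'E'
from h import *
for t in range(0,12,2):
    a=np.deg2rad(t);c,s=np.cos(a),np.sin(a)
    def P(l,piv=(55,0,0)):
        x=l[0]-piv[0];z=l[2]-piv[2]
        return O+Rf(YAW).apply([piv[0]+c*x+s*z, l[1], piv[2]-s*x+c*z])
    print(t,[((proj('side',P(l))+.5-[240,180])*13-.5).round(0) for l in ((-55,48,4),(25,-36,48),(44,48,4))])
E
```

```text
0 [array([574., 512.]), array([230.,  80.]), array([144., 438.])]
2 [array([579., 498.]), array([224.,  75.]), array([144., 437.])]
4 [array([583., 483.]), array([218.,  70.]), array([144., 435.])]
6 [array([586., 469.]), array([212.,  65.]), array([143., 434.])]
8 [array([590., 454.]), array([205.,  60.]), array([143., 432.])]
10 [array([592., 440.]), array([198.,  56.]), array([143., 431.])]
```

Call:
play_rows(slide=[[0, 0, 0.5], [-3, 0, 1.8], [-6, 0, 2.9], [-9, 0, 4], [-12.2, 0, 5.2]], turn=[0, 0, 0, 0, 0], fingers=[0.8, 0.8, 0.8, 0.8, 0.8])

```text
clock: 11.65
eef_pos: [530.2, 65.0, 96.8]
tool_rot: [-3.137, -0.002, 0.167]
force: [-0.4, -0.7, -1.1]
width: 71.3
```

```bash
python3 - <<'E'
from h import *
s=ctrl.read_state();print(s['torque'],s['force'],s['eef_pos'],Fi(s['eef_pos']))
a,_=snap('side','side11')
cv2.imwrite('pics/c14.png',cv2.resize(a[180:225,240:300],None,fx=13,fy=13,interpolation=cv2.INTER_CUBIC))
E
```

```text
[0.07814489 0.02382612 0.07099399] [-0.42888977 -0.69421216 -1.13896781] [530.18713172  64.96799148  96.78406253] [-28.91935391  -0.0541575   15.28406253]
```

View pics/c14.png

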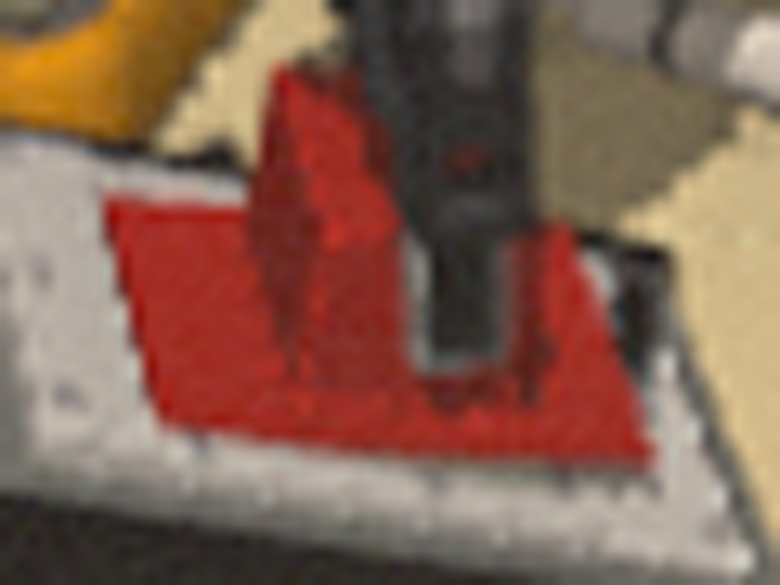

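Call:
play_rows(slide=[[-1, 0, 0.2], [-1.4, 0, 0.4], [-1.4, 0, 0.4]], turn=[0, 0, 0], fingers=[0.5, 0.5, 0.5])

```text
clock: 12.08
eef_pos: [529.0, 64.8, 96.4]
tool_rot: [-3.137, -0.002, 0.167]
force: [1.7, 0.7, -1.0]
width: 71.2
```

Call:
play_rows(slide=[[0, 0, -1], [0, 0, -2], [0, 0, -3]], turn=[0, 0, 0], fingers=[0.5, 0.5, 0.5])

```text
clock: 12.45
eef_pos: [528.3, 64.7, 99.3]
tool_rot: [-3.137, -0.001, 0.167]
force: [0.4, 1.4, -1.5]
width: 71.0
```

Call:
play_rows(slide=[[-1.5, 0, -2.5], [-3, 0, -5], [-4, 0, -8], [-5.5, 0, -12]], turn=[0, 0, 0, 0], fingers=[0.5, 0.5, 0.5, 0.5])

```text
clock: 12.95
eef_pos: [522.9, 63.7, 111.6]
tool_rot: [-3.137, -0.001, 0.167]
force: [1.2, 0.7, -1.6]
width: 71.1
```

```bash
python3 - <<'E'
from h import *
s=ctrl.read_state();print(s['torque'],s['force'],s['eef_pos'],Fi(s['eef_pos']))
a,_=snap('side','side12')
cv2.imwrite('pics/c15.png',cv2.resize(a[170:225,230:300],None,fx=11,fy=11,interpolation=cv2.INTER_CUBIC))
E
```

```text
[ 0.01823302 -0.10248018  0.01379667] [ 1.1692      0.73384991 -1.62996476] [522.92170778  63.6702728  111.55571473] [-36.29933781  -0.13350826  30.05571473]
```

View pics/c15.png

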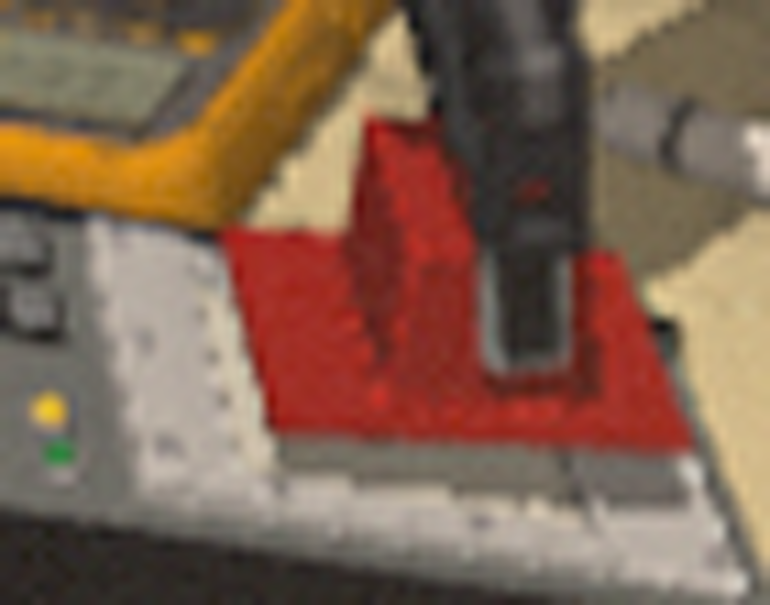

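Call:
play_rows(slide=[[-5, 0, -14], [-10, 0, -28], [-14, 0, -42], [-15, 0, -80], [-15, 0, -120]], turn=[0, 0, 0, 0, 0], fingers=[0.5, 0.5, 0.5, 0.5, 0.5])

```text
clock: 13.62
eef_pos: [507.2, 60.5, 233.6]
tool_rot: [-3.138, -0.001, 0.167]
force: [0.8, 0.2, -2.2]
width: 71.1
```

```bash
python3 - <<'E'
from h import *
im=cv2.imread('pics/top0.png')
cv2.imwrite('pics/c16.png',cv2.resize(im[150:265,135:255],None,fx=5,fy=5,interpolation=cv2.INTER_CUBIC))
a,_=snap('side','side13')
cv2.imwrite('pics/c17.png',cv2.resize(a[90:250,200:360],None,fx=4,fy=3.7,interpolation=cv2.INTER_CUBIC))
E
```

```text
(no output)
```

View pics/c16.png

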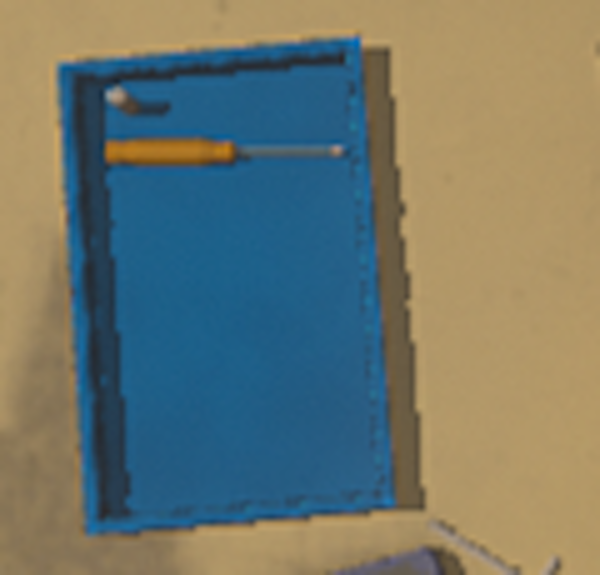

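View pics/c17.png

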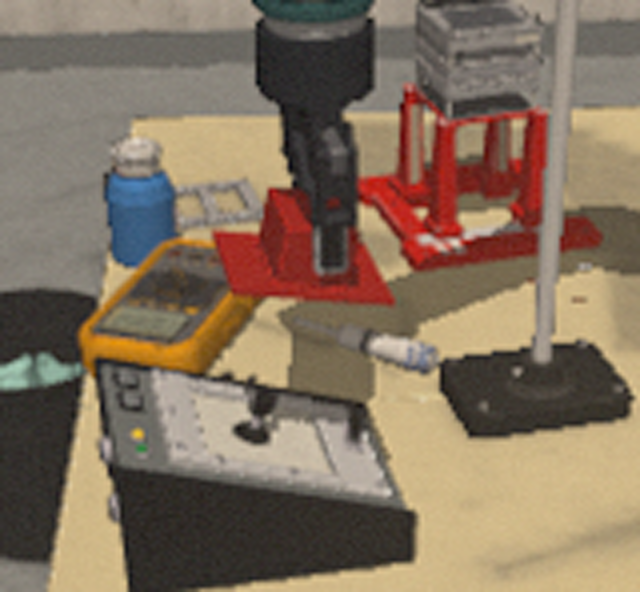

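```bash
python3 - <<'E'
from h import *
from scipy.optimize import least_squares
pix=[up(q,5,[135,150]) for q in [(58,63),(358,38),(395,508),(88,533)]]
loc=np.array([[141,91,28],[141,-91,28],[-141,-91,28],[-141,91,28]])
f=lambda p:np.concatenate([proj('top',q)-x for q,x in zip(R.from_euler('z',p[2]).apply(loc)+[p[0],p[1],0],pix)])
s=least_squares(f,[500,400,0],x_scale=[100,100,.3]);print(s.x,s.fun.round(2))
r=R.from_euler('z',s.x[2])
print('free',r.apply([-65,0,3])+[*s.x[:2],0])
# screwdriver
for q in [(105,150),(235,152),(343,150),(120,100)]:
    u=up(q,5,[135,150])
    g=least_squares(lambda a:proj('top',r.apply([a[0],a[1],8])+[*s.x[:2],0])-u,[100,0]);print(g.x)
st=ctrl.read_state();print(st['qpos'],st['eef_pos'])
# cover pitch from side13 : plate corners
for q in [(215,233),(393,303),(252,297)]: print((np.array(q)+.5)/[4,3.7]-.5+[200,90])
go(np.r_[(r.apply([-65,0,0])+[*s.x[:2],0])[:2],234],s.x[2])
E
```

```text
[5.19830335e+02 3.93599782e+02 1.02221128e-01] [-0.25 -0.06  0.5  -0.46  0.2  -0.05 -0.45  0.54]
free [455.16963693 386.96697395   3.        ]
[89.53102016 70.78624382]
[81.24181546 -7.383702  ]
[ 76.5890556  -72.45199847]
[119.27719976  59.82520173]
[-0.0879359   0.42164515 -0.11680058  1.89013527  0.06014765  0.82248009
 -1.63874846] [510.49943002  61.08318761 238.75099828]
[253.375      152.60810811]
[297.875      171.52702703]
[262.625      169.90540541]
slide [  -0.4 -330.5    6. ] turn 0.065 hyV now [-49.   -0.6 157.3] t 13.675
```

Call:
play_rows(slide=[[0, -40, 0], [0, -90, 0], [0, -140, 0], [0, -190, 0], [0, -240, 0]], turn=[0.01, 0.02, 0.03, 0.045, 0.065], fingers=[0.5, 0.5, 0.5, 0.5, 0.5])

```text
clock: 14.3
eef_pos: [470.0, 299.0, 240.5]
tool_rot: [-3.137, -0.011, 0.101]
force: [0.2, -0.5, -1.0]
width: 71.0
```

```bash
python3 - <<'E'
from h import *
go([455.2,387,130],.102)
E
```

```text
slide [ -7.  -88.5 110.8] turn -0.001 hyV now [-49.6 240.7 159. ] t 14.3
```

Call:
play_rows(slide=[[-3, -35, 10], [-5, -65, 30], [-7, -83, 60], [-7, -88.5, 90], [-7, -88.5, 110]], turn=[0, 0, 0, 0, 0], fingers=[0.5, 0.5, 0.5, 0.5, 0.5])

```text
clock: 14.92
eef_pos: [454.1, 387.2, 129.9]
tool_rot: [-3.137, -0.01, 0.103]
force: [0.1, -0.2, -1.2]
width: 70.4
```

```bash
python3 - <<'E'
from h import *
go([455.2,387,60],.102)
a,_=snap('side','side14')
cv2.imwrite('pics/c18.png',cv2.resize(a[180:360,200:380],None,fx=4,fy=3.3,interpolation=cv2.INTER_CUBIC))
E
```

```text
slide [ 0.3  0.6 70. ] turn 0.001 hyV now [-50.7 330.3  48.4] t 14.925
```

View pics/c18.png

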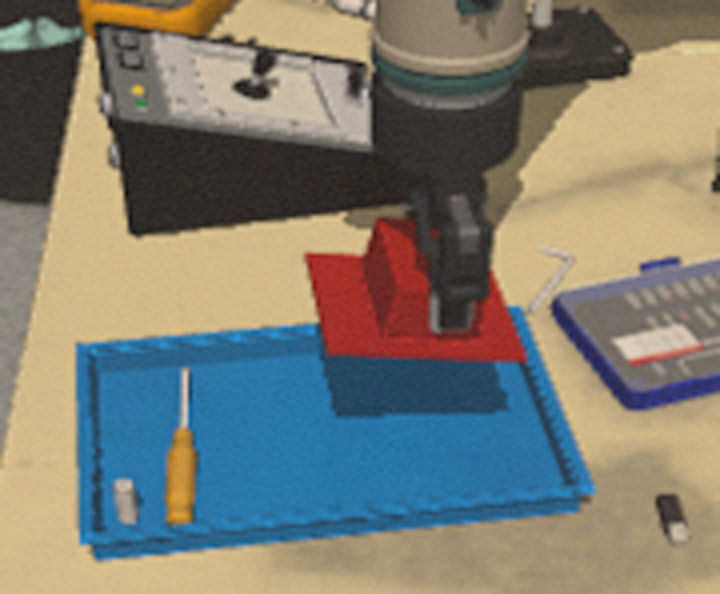

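Call:
play_rows(slide=[[4, 0, 25], [8, 0.5, 50], [8, 0.5, 72], [8, 0.5, 90], [8, 0.5, 96]], turn=[0, 0, 0, 0, 0], fingers=[0.5, 0.5, 0.5, 0.5, 0.5])

```text
clock: 15.6
eef_pos: [461.6, 386.0, 31.3]
tool_rot: [-3.141, -0.006, 0.102]
force: [-0.3, -0.4, -0.9]
width: 71.4
```

Call:
play_rows(slide=[[0, 0, 2], [0, 0, 4], [0, 0, 4]], turn=[0, 0, 0], fingers=[0.8, 0.8, 0.8])

```text
clock: 15.98
eef_pos: [461.8, 386.3, 27.7]
tool_rot: [-3.14, -0.006, 0.102]
force: [-0.4, 0.1, -1.4]
width: 71.4
```

Call:
play_rows(slide=[[0, 0, 1.5], [0, 0, 3], [0, 0, 3]], turn=[0, 0, 0], fingers=[0.82, 0.82, 0.82])

```text
clock: 16.35
eef_pos: [461.8, 386.2, 24.7]
tool_rot: [-3.14, -0.006, 0.102]
force: [-0.3, -0.2, -1.1]
width: 70.8
```

```bash
python3 - <<'E'
from h import *
a,_=snap('side','side15')
s=ctrl.read_state();print(s['force'],s['torque'])
cv2.imwrite('pics/c19.png',cv2.resize(a[220:310,250:360],None,fx=7,fy=6.5,interpolation=cv2.INTER_CUBIC))
E
```

```text
[-0.10210168  0.37232942 -0.51677036] [0.0012544  0.02786985 0.03914191]
```

View pics/c19.png

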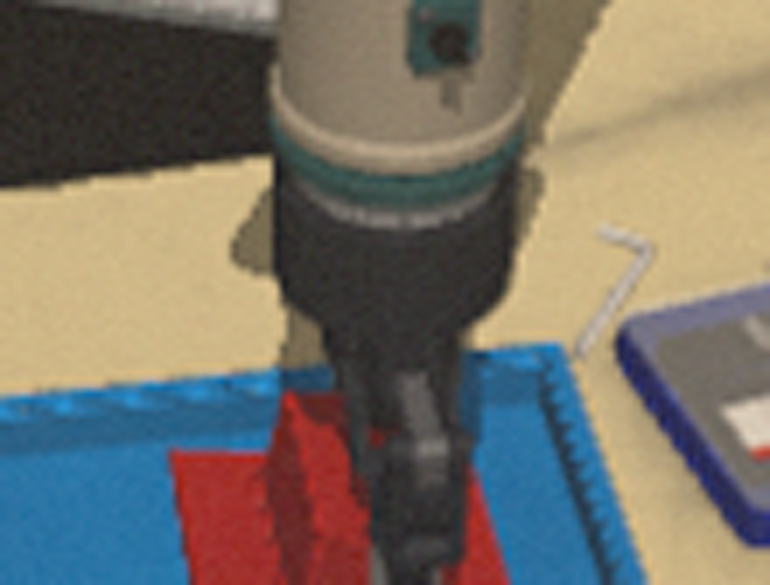

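Call:
play_rows(slide=[[0, 0, 1.5], [0, 0, 3], [0, 0, 3]], turn=[0, 0, 0], fingers=[0.82, 0.82, 0.82])

```text
clock: 16.77
eef_pos: [462.2, 386.3, 23.0]
tool_rot: [-3.14, -0.007, 0.102]
force: [-0.8, -1.1, 10.3]
width: 70.9
```

```bash
python3 - <<'E'
from h import *
a,_=snap('side','side16')
s=ctrl.read_state();print(s['force'],s['torque'])
cv2.imwrite('pics/c20.png',cv2.resize(a[265:345,250:350],None,fx=7,fy=7,interpolation=cv2.INTER_CUBIC))
E
```

```text
[-1.94585882 -0.92517667  9.35962213] [-0.30181389  0.69761005  0.06881015]
```

View pics/c20.png

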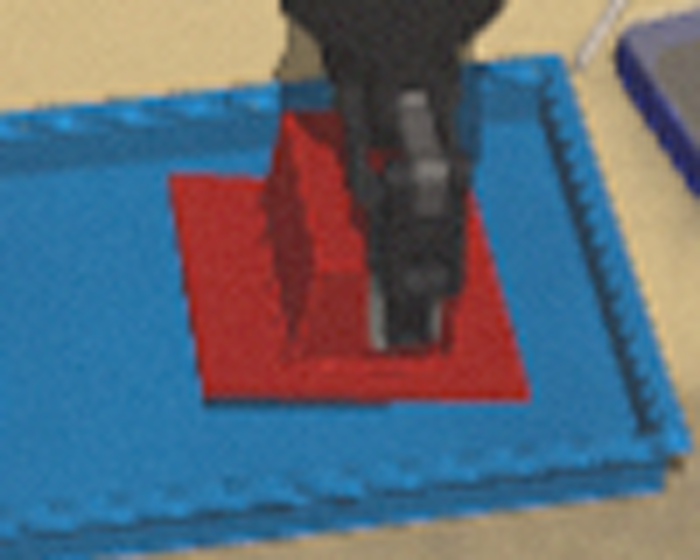

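Call:
play_rows(slide=[[0, 0, 1], [0, 0, 2], [0, 0, 2]], turn=[0, 0, 0], fingers=[0.835, 0.835, 0.835])

```text
clock: 17.2
eef_pos: [462.7, 386.4, 22.3]
tool_rot: [-3.14, -0.008, 0.102]
force: [-0.7, -1.2, 9.5]
width: 71.7
```

Call:
play_rows(slide=[[0, 0, 1], [0, 0, 2], [0, 0, 2]], turn=[0, 0, 0], fingers=[0.835, 0.835, 0.835])

```text
clock: 17.58
eef_pos: [463.5, 386.4, 21.7]
tool_rot: [-3.14, -0.009, 0.102]
force: [-0.7, -1.2, 9.9]
width: 71.8
```

```bash
python3 - <<'E'
from h import *
a,_=snap('side','side17')
s=ctrl.read_state();print(s['force'],s['torque'])
cv2.imwrite('pics/c21.png',cv2.resize(a[265:345,250:350],None,fx=7,fy=7,interpolation=cv2.INTER_CUBIC))
E
```

```text
[-0.88557777 -2.15556445  8.8750447 ] [-0.46345286  0.51172682  0.07304469]
```

View pics/c21.png

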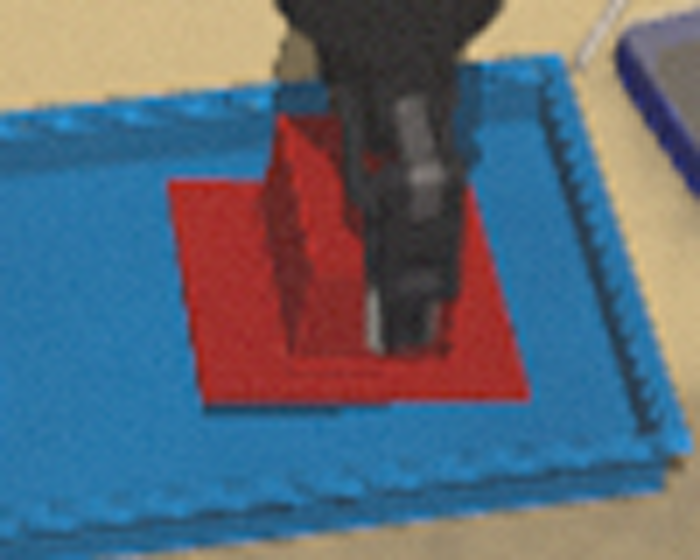

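Call:
play_rows(slide=[[0, 0, 1.5], [0, 0, 3], [0, 0, 4], [0, 0, 4]], turn=[0, 0, 0, 0], fingers=[0.84, 0.84, 0.84, 0.84])

```text
clock: 18.12
eef_pos: [466.0, 386.7, 18.8]
tool_rot: [-3.139, -0.014, 0.101]
force: [3.6, -1.7, 5.8]
width: 71.6
```

Call:
play_rows(slide=[[0, 0, 1], [0, 0, 2], [0, 0, 3], [0, 0, 3]], turn=[0, 0, 0, 0], fingers=[0.842, 0.842, 0.842, 0.842])

```text
clock: 18.62
eef_pos: [466.1, 387.0, 15.7]
tool_rot: [-3.138, -0.014, 0.101]
force: [1.5, 0.9, 1.6]
width: 72.0
```

```bash
python3 - <<'E'
from h import *
a,_=snap('side','side18')
s=ctrl.read_state();print(s['force'],s['torque'])
cv2.imwrite('pics/c22.png',cv2.resize(a[265:345,250:350],None,fx=7,fy=7,interpolation=cv2.INTER_CUBIC))
E
```

```text
[1.26035279 1.23926009 1.71990641] [-0.02163995 -0.30467851  0.05358442]
```

View pics/c22.png

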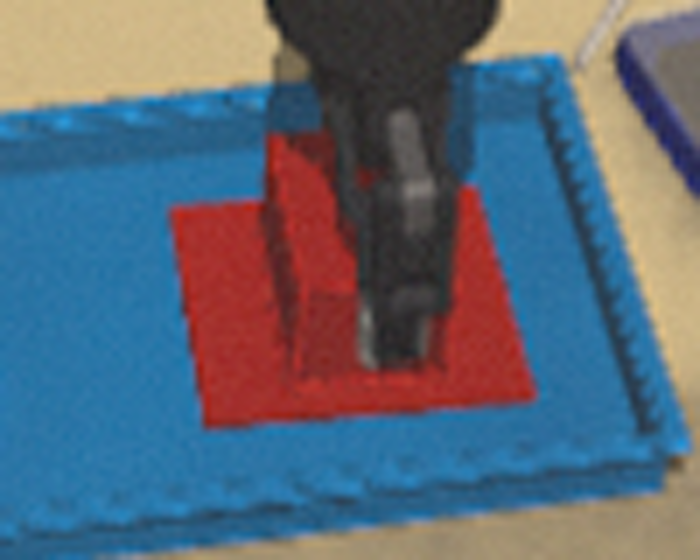

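Call:
play_rows(slide=[[0, 0, -1], [0, 0, -1], [0, 0, -1], [0, 0, -1]], turn=[0, 0, 0, 0], fingers=[0.9, 1, 1, 1])

```text
clock: 19.18
eef_pos: [465.7, 386.9, 16.6]
tool_rot: [-3.138, -0.013, 0.101]
force: [0.2, 0.1, 0.5]
width: 85.7
```

Call:
play_rows(slide=[[0, 0, -20], [0, 0, -50], [0, 0, -100], [0, 0, -150], [0, 0, -210]], turn=[0, 0, 0, 0, 0], fingers=[1, 1, 1, 1, 1])

```text
clock: 19.8
eef_pos: [462.5, 385.5, 229.2]
tool_rot: [-3.138, -0.013, 0.101]
force: [0.9, 0.5, -0.1]
width: 85.5
```

```bash
python3 - <<'E'
from h import *
a,_=snap('side','side19')
print(ctrl.read_state()['qpos'])
go(F(0,80,150),.166)
cv2.imwrite('pics/c23.png',cv2.resize(a[150:360,200:380],None,fx=4,fy=2.8,interpolation=cv2.INTER_CUBIC))
cv2.imwrite('pics/c24.png',cv2.resize(a[180:240,225:305],None,fx=9,fy=9,interpolation=cv2.INTER_CUBIC))
E
```

```text
[-0.67058327  0.54548972 -0.11634898  1.66033525  0.08374975  0.9135528
 -2.28944258]
slide [ 54.7 247.    5. ] turn -0.065 hyV now [-38.7 330.  156.6] t 19.85
```

View pics/c23.png

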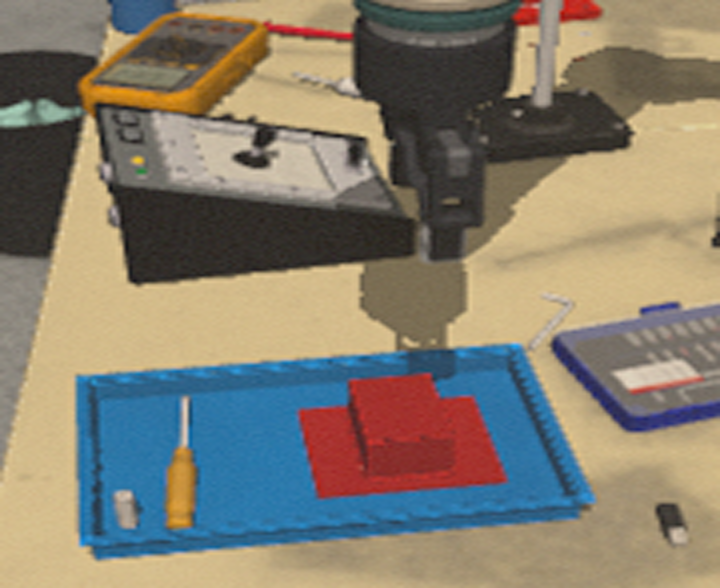

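View pics/c24.png

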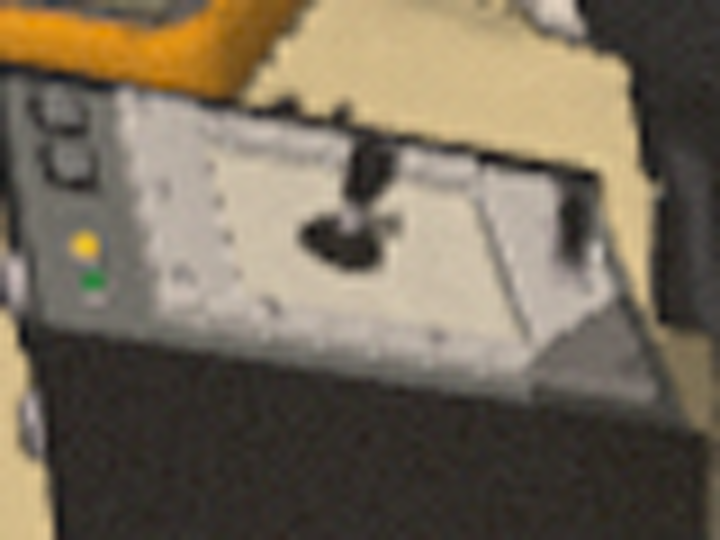

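```bash
python3 - <<'E'
from h import *
k=Rf(YAW).apply([0,0,29])+O
print(k,proj('side',k),Fi(k))
go(F(-10,-35,140),.166)
E
```

```text
[548.91776057  68.16106637 108.751086  ] [265.41262457 199.28441345] [-9.91858416e+00 -3.73173519e-15  2.72510860e+01]
slide [ 52.  362.6  13.5] turn -0.065 hyV now [-38.7 330.  156.6] t 19.85
```

Call:
play_rows(slide=[[10, 50, 0], [20, 105, 0], [31, 160, 0], [43, 215, 0], [55, 265, 5]], turn=[-0.01, -0.03, -0.05, -0.065, -0.065], fingers=[0.5, 0, 0, 0, 0])

```text
clock: 20.48
eef_pos: [548.3, 128.8, 232.9]
tool_rot: [-3.131, -0.028, 0.165]
force: [0.4, 0.5, 0.4]
width: 0.2
```

```bash
python3 - <<'E'
from h import *
go(F(-10,-35,60),.166)
E
```

```text
slide [-12.1  95.9  90.1] turn -0.001 hyV now [ -0.5  59.9 151.4] t 20.475
```

Call:
play_rows(slide=[[-5, 50, 0], [-9, 90, 5], [-12, 95.5, 40], [-12, 95.5, 75], [-12, 95.5, 88]], turn=[0, 0, 0, 0, 0], fingers=[0, 0, 0, 0, 0])

```text
clock: 21.1
eef_pos: [553.6, 33.7, 142.9]
tool_rot: [-3.131, -0.026, 0.165]
force: [-0.5, 0.3, -0.8]
width: 0.0
```

```bash
python3 - <<'E'
from h import *
print(ctrl.read_state()['tool_rot'])
go(F(-10,-35,18),.166)
a,_=snap('side','side20')
cv2.imwrite('pics/c25.png',cv2.resize(a[150:240,215:315],None,fx=7,fy=6.5,interpolation=cv2.INTER_CUBIC))
E
```

```text
[-3.13118995 -0.0263279   0.16512595]
slide [-0.2  0.7 43.4] turn -0.001 hyV now [-11.  -34.7  61.4] t 21.1
```

View pics/c25.png

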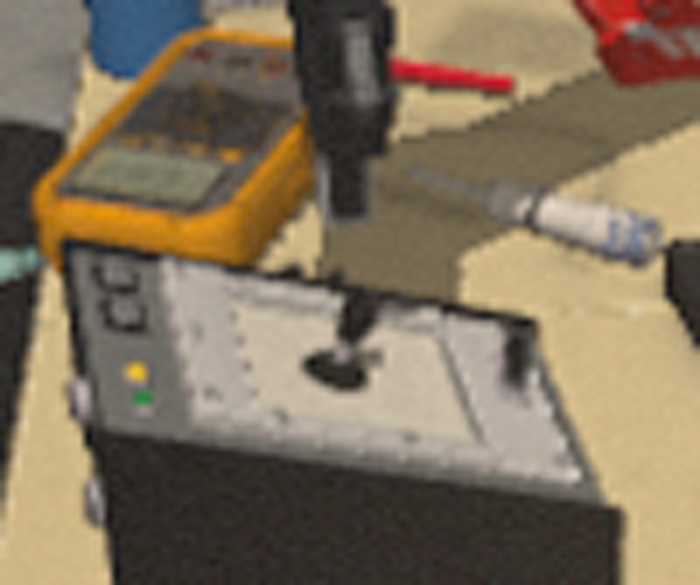

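Call:
play_rows(slide=[[0, 0.7, 15], [0, 0.7, 30], [0, 0.7, 41], [0, 0.7, 41]], turn=[0, 0, 0, 0], fingers=[0, 0, 0, 0])

```text
clock: 21.65
eef_pos: [553.9, 33.9, 100.2]
tool_rot: [-3.131, -0.024, 0.166]
force: [-0.1, 0.2, -0.2]
width: -0.1
```

```bash
python3 - <<'E'
from h import *
go(F(-10,-12.5,19),.166)
a,_=snap('side','side21')
cv2.imwrite('pics/c26.png',cv2.resize(a[170:230,235:305],None,fx=9,fy=9,interpolation=cv2.INTER_CUBIC))
E
```

```text
slide [  0.6 -22.1  -0. ] turn -0.0 hyV now [-10.6 -34.6  18.7] t 21.65
```

View pics/c26.png

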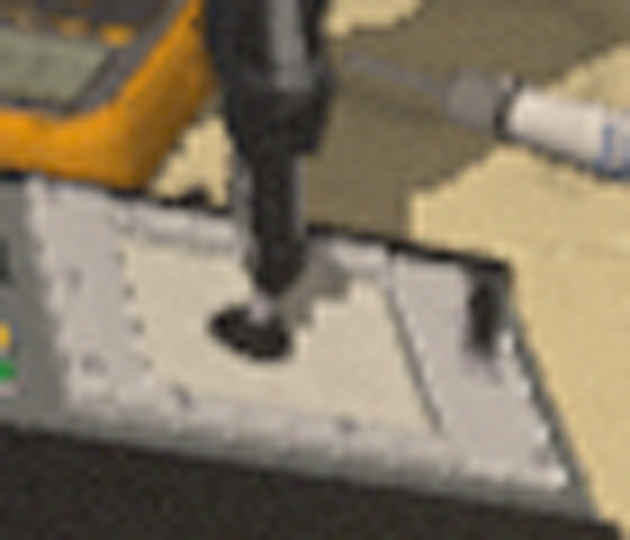

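Aligned with the knob. Push left gradually.

Call:
play_rows(slide=[[0, -7, 0], [0, -12, 0], [0, -16, 0], [0, -19, 0], [0, -20, 0]], turn=[0, 0, 0, 0, 0], fingers=[0, 0, 0, 0, 0])

```text
clock: 22.32
eef_pos: [551.1, 53.4, 101.2]
tool_rot: [-3.132, -0.025, 0.166]
force: [-0.3, -2.1, 2.4]
width: 0.0
```

```bash
python3 - <<'E'
from h import *
s=ctrl.read_state();print(s['force'])
go(F(-10,-12.5,19),.166)
a,_=snap('side','side22')
cv2.imwrite('pics/c27.png',cv2.resize(a[170:230,235:305],None,fx=9,fy=9,interpolation=cv2.INTER_CUBIC))
E
```

```text
[-0.31289005 -2.09378718  2.37346088]
slide [ 0.2 -2.4  0.7] turn -0.0 hyV now [-10.2 -14.9  19.7] t 22.325
```

View pics/c27.png

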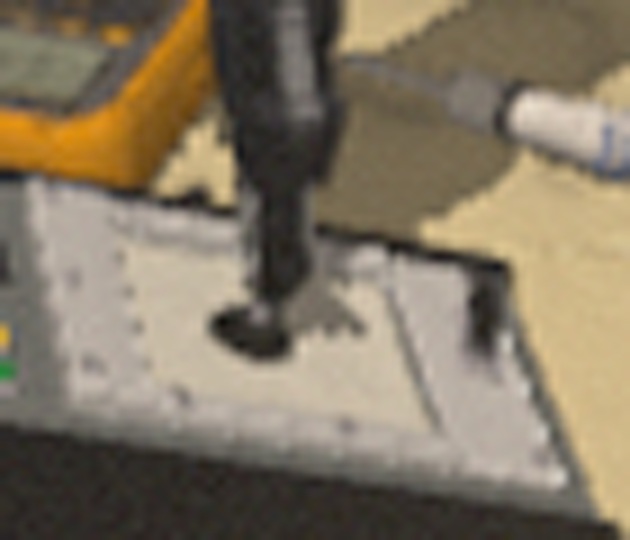

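Call:
play_rows(slide=[[0, -2, 1], [0, -4, 1], [0, -5.5, 1], [0, -5.5, 1]], turn=[0, 0, 0, 0], fingers=[0, 0, 0, 0])

```text
clock: 22.88
eef_pos: [550.3, 58.7, 100.1]
tool_rot: [-3.132, -0.025, 0.166]
force: [-0.0, -2.6, 1.1]
width: 0.4
```

```bash
python3 - <<'E'
from h import *
s=ctrl.read_state();print(s['force'])
go(F(-10,-12.5,19),.166)
a,_=snap('side','side23')
cv2.imwrite('pics/c28.png',cv2.resize(a[170:230,235:305],None,fx=9,fy=9,interpolation=cv2.INTER_CUBIC))
E
```

```text
[-0.02200954 -2.62820963  1.11894931]
slide [ 0.2  2.9 -0.4] turn -0.0 hyV now [-10.1  -9.6  18.6] t 22.875
```

View pics/c28.png

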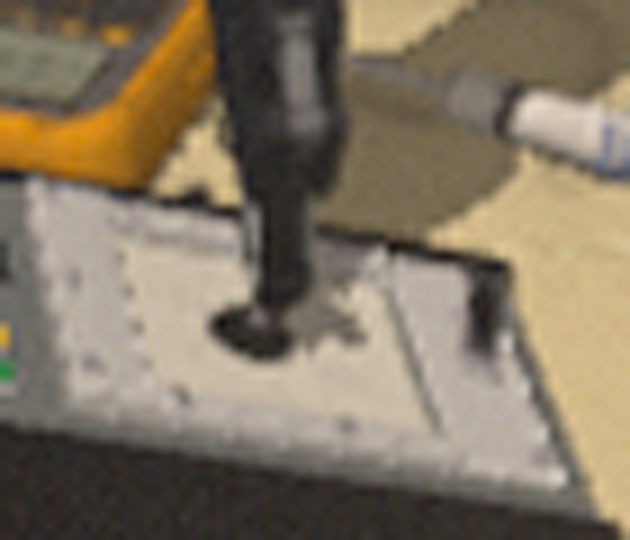

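Call:
play_rows(slide=[[0, -1.5, 0], [0, -3, 0], [0, -3, 0], [0, -3, 0]], turn=[0, 0, 0, 0], fingers=[0, 0, 0, 0])

```text
clock: 23.42
eef_pos: [550.0, 60.8, 100.0]
tool_rot: [-3.133, -0.025, 0.165]
force: [1.1, -5.4, -1.6]
width: -0.0
```

```bash
python3 - <<'E'
from h import *
s=ctrl.read_state();print(s['force'],s['torque'])
go(F(-10,-12.5,19),.166)
snap('side','side24')
a,_=snap('top','top24')
cv2.imwrite('pics/c29.png',cv2.resize(a[160:230,255:325],None,fx=8,fy=8,interpolation=cv2.INTER_CUBIC))
E
```

```text
[ 1.06123068 -5.4261772  -1.60533676] [-1.15278022 -0.29136897  0.00289252]
slide [ 0.1  5.1 -0.5] turn -0.001 hyV now [-10.1  -7.4  18.5] t 23.425
```

View pics/c29.png

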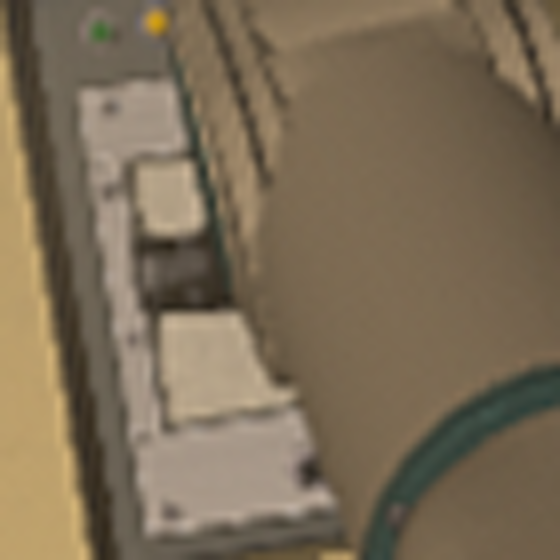

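Call:
play_rows(slide=[[0, -1.5, 0], [0, -2, 0], [0, -2, 0], [0, -2, 0], [0, -2, 0]], turn=[0, 0, 0, 0, 0], fingers=[0, 0, 0, 0, 0])

```text
clock: 24.15
eef_pos: [549.9, 60.9, 100.0]
tool_rot: [-3.135, -0.025, 0.163]
force: [1.7, -7.7, 0.3]
width: -0.0
```

```bash
python3 - <<'E'
from h import *
s=ctrl.read_state();print(s['force'],s['torque'])
go(F(-10,-12.5,19),.166)
a,_=snap('side','side25')
cv2.imwrite('pics/c30.png',cv2.resize(a[185:215,250:285],None,fx=20,fy=18,interpolation=cv2.INTER_CUBIC))
E
```

```text
[ 1.74471592 -7.6543717   0.25009014] [-1.55670681 -0.27406438 -0.11464899]
slide [ 0.2  5.2 -0.5] turn -0.003 hyV now [-10.1  -7.3  18.5] t 24.15
```

View pics/c30.png

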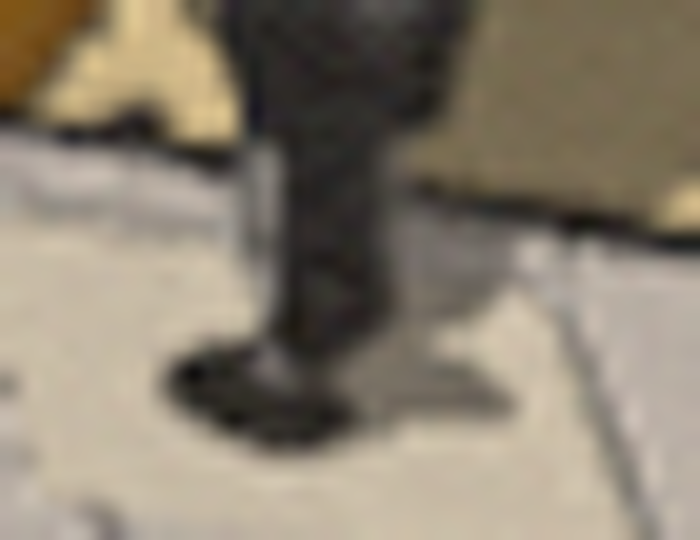

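Call:
play_rows(slide=[[0, -2, 0], [0, -2, 0], [0, -2, 0], [0, -2, 0], [0, -2, 0]], turn=[0, 0, 0, 0, 0], fingers=[0, 0, 0, 0, 0])

```text
clock: 24.82
eef_pos: [549.8, 61.0, 100.0]
tool_rot: [-3.137, -0.025, 0.162]
force: [2.0, -7.5, 0.2]
width: -0.0
```

Call:
play_rows(slide=[[0, -2, 0], [0, -2, 0], [0, -2, 0], [0, -2, 0], [0, -2, 0]], turn=[0, 0, 0, 0, 0], fingers=[0, 0, 0, 0, 0])

```text
clock: 25.45
eef_pos: [549.7, 60.9, 100.0]
tool_rot: [-3.139, -0.024, 0.161]
force: [0.8, -7.8, 0.6]
width: 0.2
```

Call:
play_rows(slide=[[0, -2, 0], [0, -2, 0], [0, -2, 0], [0, -2, 0], [0, -2, 0]], turn=[0, 0, 0, 0, 0], fingers=[0, 0, 0, 0, 0])

```text
clock: 26.08
eef_pos: [549.7, 60.9, 100.0]
tool_rot: [-3.141, -0.024, 0.159]
force: [1.2, -7.7, 0.8]
width: -0.2
```

Held for about 2.5 s at the stop. Back off to the right slowly and raise.

Call:
play_rows(slide=[[0, 5, 0], [0, 11, 0], [0, 17, 0], [0, 22, 0], [0, 25, 0]], turn=[0, 0, 0, 0, 0], fingers=[0, 0, 0, 0, 0])

```text
clock: 26.7
eef_pos: [553.6, 36.1, 99.9]
tool_rot: [-3.141, -0.024, 0.159]
force: [-0.1, -0.2, -0.0]
width: -0.1
```

Call:
play_rows(slide=[[0, 0, -20], [0, 0, -60], [0, 0, -110], [0, 0, -160], [0, 0, -200]], turn=[0, 0, 0, 0, 0], fingers=[0, 0, 0, 0, 0])

```text
clock: 27.32
eef_pos: [549.0, 35.5, 302.1]
tool_rot: [-3.141, -0.026, 0.159]
force: [-0.1, 0.2, -0.7]
width: -0.3
```

```bash
python3 - <<'E'
from h import *
a,_=snap('side','side26')
s=ctrl.read_state();print(s['force'],s['clock'],s['qd'].round(3))
cv2.imwrite('pics/c31.png',cv2.resize(a[170:360,200:400],None,fx=4,fy=3.1,interpolation=cv2.INTER_CUBIC))
cv2.imwrite('pics/c32.png',cv2.resize(a[170:230,235:305],None,fx=9,fy=9,interpolation=cv2.INTER_CUBIC))
E
```

```text
[2.03479082 0.96707969 3.92899387] 27.375 [-0.005  0.029  0.001  0.031  0.011 -0.147 -0.013]
```

View pics/c31.png

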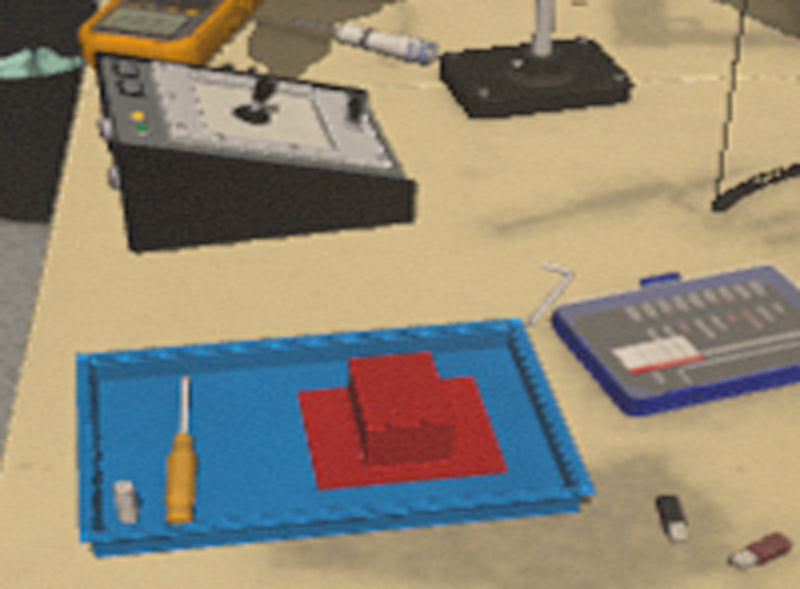

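View pics/c32.png

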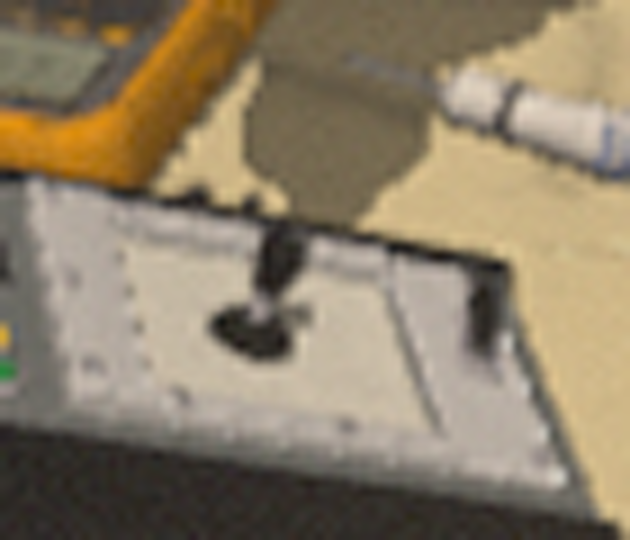

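Call:
play_rows(slide=[[0, 0, 0], [0, 0, 0], [0, 0, 0]], turn=[0, 0, 0], fingers=[0, 0, 0])

```text
clock: 27.75
eef_pos: [550.9, 35.7, 305.8]
tool_rot: [-3.141, -0.032, 0.159]
force: [0.1, -0.8, -0.1]
width: -0.1
```

```bash
python3 - <<'E'
from h import *
im,d=snap('top','top27');P=cam('top')
hsv=cv2.cvtColor(im,cv2.COLOR_BGR2HSV)
m=((hsv[...,0]<8)|(hsv[...,0]>172))&(hsv[...,1]>130)
v,u=np.nonzero(m);k=(u>140)&(u<220)&(v>150)&(v<260);u,v=u[k],v[k];dd=d[v,u]
c=np.stack([(u-P['cx'])/P['fx']*dd,-(v-P['cy'])/P['fy']*dd,-dd],1)
W=c@P['rotation'].T+P['position']
for lo,hi in((-5,18),(38,65)):
    q=W[(W[:,2]>lo)&(W[:,2]<hi)]
    print(len(q),q.mean(0).round(1),np.linalg.lstsq(np.c_[q[:,:2]-q[:,:2].mean(0),np.ones(len(q))],q[:,2],rcond=None)[0].round(3))
s=ctrl.read_state();print(s['force'],s['clock']);print(ctrl.finish_job())
E
```

```text
640 [470.3 381.8   7. ] [ 3.000e-03 -0.000e+00  7.025e+00]
442 [474.1 386.7  50.9] [5.000e-03 1.000e-02 5.085e+01]
[ 0.4601351  -0.18526695 -0.33113573] 27.8
the job is handed in; nothing more can be done
None
```

The whole job was done and handed in at 27.8 s of the 58 s allowed. No verdict was reported, so the results below rest on my own checks.

**What I did**
- **Tab:** I swung it to the right with the shut fingers, to roughly -1.6 rad judging from the picture.
- **Cover:** I gripped the hood across its 72 mm width instead of the 50 mm you suggested, because the moves cannot tilt the tool square to the slope. I pitched it about 7° against the lip under a light grip. The highest force I saw there was about 20 N. I then drew it about 14 mm down the slope, lifted it, and pressed it flat onto the tray floor before letting go.
- **Stick:** I pushed it left until it stopped moving, at about 7.7 N, and held it there for about 2.5 s. I then backed the fingers away so it could spring back.

**Last checks**
- **Cover:** It lies hood up and released. Depth readings put the plate top 7 mm above the bench, as expected on the tray's 3 mm floor, with a tilt of about 0.01 rad or less.
- **Tab and stick:** In the last picture the tab still points aside and the stick stands centred.
- **Loose things:** The tray, screwdriver, stand-off, hex key and torque driver look unmoved in the pictures. I did not measure them again.
- **Robot:** It stands clear with about zero force.

I judged the stick's tilt by force and by it stopping, because the arm hid the knob from view. None of the checks failed or disagreed.

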